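# Run the inkstone true on the banding wheel

## Task

Spin the banding wheel counterclockwise, seen from above, by pushing on its upright posts, up to about 12 turns a minute, and keep it turning between 8 and 16 turns a minute for six seconds on end so that the dial gauge can be read over a full turn. Then bring it to rest with the index mark at the pointer and let go. Push gently, never let it run wild (above 24 turns a minute) or spin backwards, keep off the stone, the hand rest and its gauge, and leave everything else on the bench where it is.

Things in the scene. Friction and masses are not known exactly. Their poses are not given: they have to be found in the camera images.
- stand: The banding wheel's fixed cast-iron foot and column, foot 190 mm across. Origin on the bench (z = 0) under the wheel's vertical turning axis. Its -x axis points from the axis to the pointer (roughly towards the robot; the stand is turned by up to 0.35 rad either way), z up.
- wheel (a joint): Wheel angle (rad) about the vertical axis, growing counterclockwise seen from above, not wrapped; the mark is at the pointer at 0 and every multiple of 2 pi. Turns endlessly on its bearing: inertia about 0.025 kg m2 (give or take a third), friction about 0.0025 N m plus 0.0045 N m per rad/s, so left alone at 12 turns a minute (1.26 rad/s) it slows at some 0.33 rad/s2.
- post0 (a point): Top of the post on the index mark's radius. The aluminium head (radius 135 mm, top 84 mm above the bench) has three jaws 120 degrees apart, each with an upright steel post to push on: 20 mm thick, its axis 112 mm from the turning axis, standing free from 92 to 147 mm above the bench, black cap. Inside it a bracket and a rubber pad (up to 128 mm high) reach in to the stone.
- post1 (a point): Top of the next post, the same, 120 degrees counterclockwise of post0 seen from above.
- post2 (a point): Top of the third post, the same, 120 degrees clockwise of post0.
- mark (a point): The index mark: a dark plate 34 mm wide with a white line across it, on the head's rim outside one of the posts. The point lies on its line, 134 mm from the turning axis and 84 mm above the bench.
- pointer (a point): Tip of the fixed pointer beside the rim, 142 mm from the turning axis and 84 mm above the bench, on an upright 26 mm wide bracket that stands 160 to 170 mm from the axis and reaches 86 mm above the bench. With the mark at the pointer the two points are 8 mm apart.
- stone: Round carved inkstone, 140 mm in diameter and 45 mm high, 1.2 kg, standing in the middle of the wheel between the three jaws' pads and turning with it, its top 137 mm above the bench. Origin at the centre of its underside, on the turning axis. Not to be touched.
- rest: Fixed wooden hand-rest bridge over the far part of the wheel. Origin on the bench 100 mm from the turning axis along the stand's +x, axes as the stand's. Board x -30 to +50, y +-220 mm, 172 to 190 mm above the bench, legs at y = +-205 mm; the posts pass under it. A 52 mm dial gauge at x -78 to -30, y 30 to 82 mm, up to 248 mm high, stands on the stone's rim. Not to be touched.
- blank: Loose clay blank 90 x 60 x 34 mm lying on the bench to the left of the pointer. Origin at the centre of its underside. Leave alone.
- sander: Loose sanding stick, 170 x 37 x 19 mm, lying on the bench to the right of the pointer. Origin at the centre of its underside. Leave alone.
- knife: Loose carving knife, 180 mm long and 16 mm wide, lying on top of the hand rest. Origin level with its underside, 15 mm behind the blade's root. Leave alone.
- blank2: Loose clay blank 120 x 75 x 36 mm on the bench at the left. Origin at the centre of its underside. Leave alone.
- blank3: Loose clay blank 110 x 70 x 34 mm lying on the other one. Origin at the centre of its underside. Leave alone.
- brushpot: Loose white pot of brushes, 76 mm in diameter, 200 mm high with the brushes, on the bench at the right. Origin at the centre of its underside. Leave alone.
- mallet: Loose wooden mallet, about 230 mm long, lying on the bench far left. Origin on the bench under its handle, 90 mm from the head's middle. Leave alone.
- bowl: Loose white bowl 110 mm across and 45 mm high on the bench at the right. Origin at the centre of its underside. Leave alone.

How it is judged:
By the outcome, as a careful person would: the job done as asked, in the order asked, and still so for the second after the job is handed in, with the robot touching nothing.
It also fails if it takes over 54 s, if anything falls off the work surface, if the arm or the gripper's body presses on something with over 40 N, if the wrist force passes 120 N, or if a joint passes its speed limit or range.

## Robot

A 6-joint arm with a two-finger parallel gripper is mounted at the origin on the work surface. World frame = base frame: x ahead of the robot, y to its left, z up, the work surface at z = 0. Lengths are in m, angles in degrees, forces in N, time in s.
With the tool pointing down it reaches from about 0.4 to 0.825 m from the base axis. Payload 7 kg.
Tool frame: the origin (TCP) lies midway between the tips of the shut fingers; the grasp point (between the pads) lies 19 mm behind it; z points along the fingers, y is the line along which they close (so a half turn about z gives the same grasp; the last joint's range is limited). The gripper opens to 88 mm and grips with 3 to 60 N. Pads are 19 mm wide; open, the fingers measure 130 mm over their backs; the gripper's body (78 mm by 193 mm) begins 47 mm behind the grasp point.
Start: joints at [-50.185, 20.546, 0.682, 0, -70.136, -16.507], TCP at [0.267, -0.62, 0.203] pointing down, gripper open.
Joint ranges: [-176.03, 176.03], [-82.01, 121.73], [-58.28, 71.71], [-173.87, 95.51], [-174.79, -0.11], [-173.66, 173.66]. Speed limits (degrees/s): [136.94, 136.94, 172.46, 180, 180, 180].

## Interface

Orientations are given as [roll, pitch, yaw] about the fixed x, y, z axes, in that order (R = Rz(yaw) Ry(pitch) Rx(roll)).
In Python, from plant import get_state, optics, order gives the robot as it stands. The module is installed in compiled form; this text tells all that it offers.
- The arm moves only by the tool send_rows, never from a script. Its argument "moves" is a list of rows, each an object with "slide": the shift along the tool's x, y, z as a fraction of full scale, a list of three; "turn": the turn about the tool's z as a fraction of full scale; "gripper": the opening, from 0 (shut) to 1 (fully open). A call has exactly 5 rows; each row is the pose to reach, as a shift and turn from the pose commanded when the call began, along the tool's axes at that moment; what a row does not reach only later rows make up. Full scale, the value 1, is 150 mm for a shift and 90 degrees for a turn. A row lasts 1/12 s, in which the tool goes at most 41.7 mm and 7.16 degrees, less where a joint would pass 70% of its speed; a pose out of reach is approached as far as the arm can. A call with a number of a shift or a turn outside -1 to 1 is refused whole. A call with a gripper value outside its range is refused whole. The fingers move at their own pace and stop on an object; "newtons" is the grip in N (left out, the last holds). Time passes only in rows, so rows that repeat a pose let the fingers close, or fill a call up. It gives the time, the measured TCP pose, the force, the opening and the grip force at its end, in the units of the state.
- get_state(): the state, without advancing time (a new reading comes with each control period).
- optics.capture(name): name is "side" or "top" or "wrist"; returns a dict with "img" (480x640x3 uint8, red, green, blue), "intrinsics" (3x3 intrinsics, pixels), "dist" ([k1, k2, p1, p2, k3] as OpenCV has them; the pictures are not rectified), "origin" and "attitude" of the camera in the world. Camera axes: x right, y down, z forward; pixel columns grow to the right and rows downward; lengths in m; the calibration is good to about 2 mm. A picture is of the moment at which its call begins. There is no depth.
- order.close_job(): hands the job in; it is judged then, once.
Trained networks look in the newest picture that a camera, given by its name, has taken for a name from the list of things; names that differ only in an ending like _2 or _b are one class to them, and where a whole thing is asked for, a point or a joint stands for the part that bears it (a point fixed in the world has none). Each returns a list of dicts, best first, with "p" (0 to 1); they miss things now and then, are a little off and sometimes report something else, mostly with a low value. They report only what shows in the picture. A call takes as long as a camera call.
- optics.look_for(camera, name): "location" ([x, y, z] in m, in world coordinates, good to about 4 mm: the middle of the surface that is visible of it).
The state is a dict: "time_s": time; "joints": joint angles; "qd": joint speeds; "joint_torque": joint torques, N m; "tcp_pos": TCP position; "eef_rot": TCP orientation; "contact_force": force on the tool from outside, world axes, zero at the start; "moment": the same for the moment, N m; "gripper_width": finger opening in m; "gripper_force": force on a finger pad.
Only numpy, scipy, OpenCV 4.12 (cv2) and the standard library are available. Lean on these libraries where they do the work, as an engineer would, in place of code of your own. Each camera call takes 0.05 s, during which the arm holds its last target. There are 200 camera calls.

## Working session

There is one attempt and no reset: what is moved stays moved. The work goes in short steps, Python scripts to look and compute and a tool call to move; the robot and the scene stay as the last step left them, time stands still between calls to the robot, and variables do not carry over. Pictures are saved under pics/ and viewed, at most 10 in all, crops included, and the job is handed in when it is done.

Besides the shell and the picture viewer there is one more tool, called after "Request:" in YAML: its name, and indented under it one key for each argument. send_rows: Moves the arm, as the interface text tells. Shift numbers are shares of 150 mm and turn numbers shares of 90 degrees, none past 1 either way. Its arguments: {"type":"object","properties":{"moves":{"type":"array"},"newtons":{"type":"number"}},"required":["moves"]}

```bash
mkdir -p pics
cat > h.py <<'E'
import numpy as np, cv2
from plant import get_state, optics, order
def save(n,f):
    c=optics.capture(n); cv2.imwrite('pics/'+f,c['img'][:,:,::-1]); return c
E
python3 - <<'E'
from h import *
s=get_state(); print(s['time_s'],s['tcp_pos'],s['eef_rot'])
c=save('top','top0.png'); print(c['origin'],c['attitude'],c['intrinsics'],c['dist'])
for n in ['post0','mark','pointer','stone','wheel','stand','rest','blank','sander']:
    print(n,[(np.round(d['location'],3).tolist(),round(d['p'],2)) for d in optics.look_for('top',n)[:3]])
c=save('side','side0.png'); print(c['origin'],c['attitude'])
for n in ['post0','mark','pointer','stone']:
    print(n,[(np.round(d['location'],3).tolist(),round(d['p'],2)) for d in optics.look_for('side',n)[:3]])
print(get_state()['time_s'])
E
```

```text
0.0 [ 0.26683523 -0.61944957  0.20252927] [ 1.79906758e+02 -6.60738296e-03 -1.56700877e+02]
[0.45966797 0.03590626 1.48235721] [-176.66649243   -0.454795    -88.64087438] [[557.9393628    0.         317.91646968]
 [  0.         557.9393628  240.37622857]
 [  0.           0.           1.        ]] [-0.13222119  0.          0.          0.          0.        ]
post0 [([0.515, -0.4, 0.069], 0.74), ([0.54, -0.023, 0.086], 0.56)]
mark [([0.543, -0.024, 0.084], 0.65)]
pointer [([0.538, -0.016, 0.09], 0.58), ([0.683, -0.013, 0.191], 0.23)]
stone [([0.579, -0.03, 0.13], 0.84)]
wheel [([0.545, -0.02, 0.084], 0.57)]
stand [([0.534, -0.018, 0.084], 0.8), ([0.543, -0.021, 0.084], 0.42)]
rest [([0.678, -0.015, 0.192], 0.79)]
blank [([0.474, 0.2, 0.037], 0.86), ([0.506, 0.482, 0.068], 0.69), ([0.46, 0.457, 0.03], 0.58)]
sander [([0.478, -0.222, 0.021], 0.76), ([0.54, -0.027, 0.085], 0.72)]
[0.38617594 1.00809132 0.99855449] [-131.49751855   -0.36969178 -169.10166366]
post0 [([0.55, 0.037, 0.082], 0.9)]
mark [([0.549, 0.038, 0.083], 0.64)]
pointer [([0.542, 0.038, 0.083], 0.77), ([0.572, -0.001, 0.132], 0.73)]
stone [([0.57, -0.002, 0.132], 0.96)]
0.75
```

View pics/top0.png

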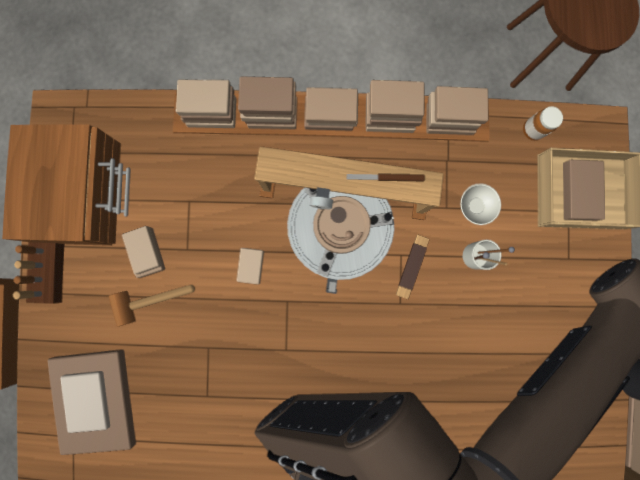

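View pics/side0.png

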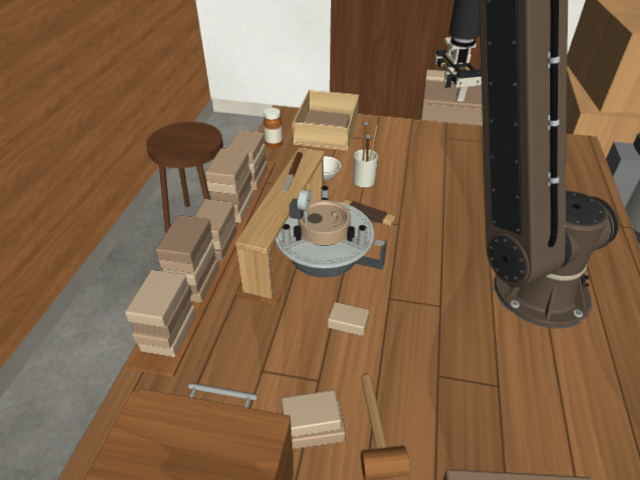

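The top view shows the wheel at about (341,233), with posts near (328,262), (382,218) and (318,190), and the pointer bracket near (332,286). The side view shows the wheel near (325,235). I'll zoom in on both.

Run:
```python
import cv2,numpy as np
a=cv2.imread('pics/top0.png')[170:300,270:410]; b=cv2.imread('pics/side0.png')[180:290,250:400]
a=cv2.resize(a,(560,520),interpolation=3)
cv2.imwrite('pics/cropt.png',a)
cv2.imwrite('pics/crops.png',cv2.resize(b,(750,550),interpolation=3))
```

```text
(no output)
```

View pics/cropt.png

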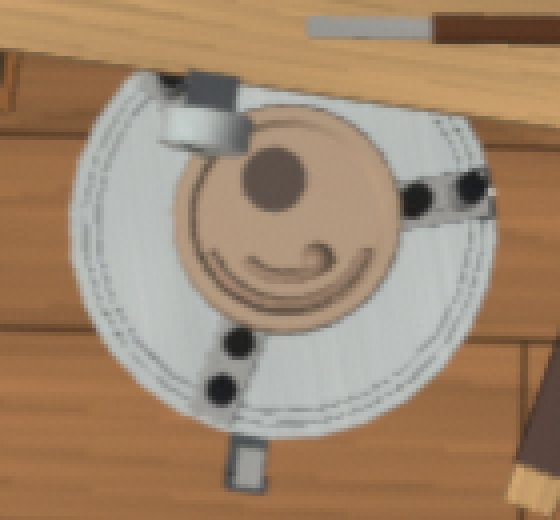

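View pics/crops.png

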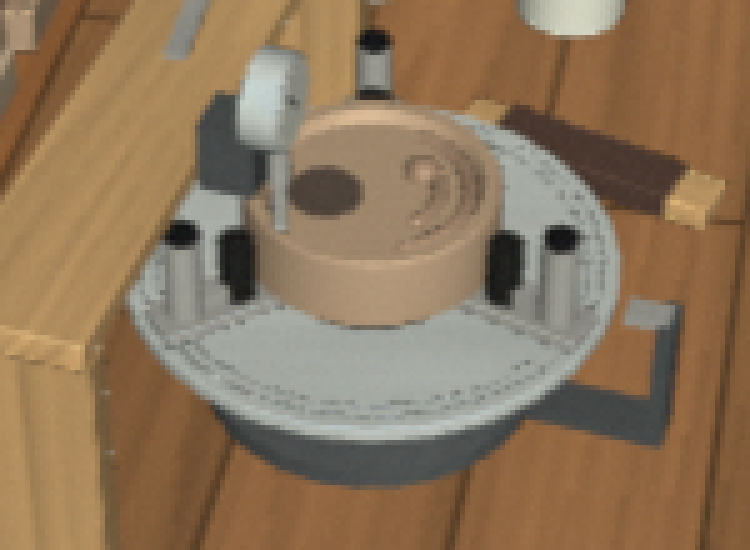

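The mark plate and post0 are at crop (490,205), on the wheel's right side (−y). The next posts are at crop (172,82), under the rest, and at (222,389), near the pointer. The pointer bracket is at crop (248,460). Next I'll triangulate these points and fit the geometry.

```bash
cat >> h.py <<'E'
from scipy.spatial.transform import Rotation as Ro
def cam(c): return np.array(c['origin']),Ro.from_euler('xyz',c['attitude'],degrees=True).as_matrix()
def ray(c,uv):
    o,R=cam(c); p=cv2.undistortPoints(np.array([[uv]],float),c['intrinsics'],c['dist'])[0,0]
    return o,R@np.array([p[0],p[1],1])
def atz(c,uv,z):
    o,d=ray(c,uv); return (o+d*(z-o[2])/d[2])
def proj(c,P):
    o,R=cam(c); r=R.T
    return cv2.projectPoints(np.atleast_2d(P).astype(float),cv2.Rodrigues(r)[0],-r@o,c['intrinsics'],c['dist'])[0][:,0]
E
cat > geo.py <<'E'
from h import *
import pickle
from scipy.optimize import least_squares
t=optics.capture('top'); s=optics.capture('side')
for n in 'ts':
    c={'t':t,'s':s}[n]; pickle.dump(c,open('c_'+n+'.pkl','wb'))
T=lambda u,v:(270+(u+.5)/4-.5,170+(v+.5)/4-.5); S=lambda u,v:(250+(u+.5)/5-.5,180+(v+.5)/5-.5)
obs=[(t,T(471,187),0),(t,T(222,389),-1),(s,S(180,232),1),(s,S(561,238),-1),(s,S(374,40),0)]  # caps: post index
# triangulate posts seen twice: heights
for a,b in [(0,4),(1,3)]:
    (o1,d1),(o2,d2)=ray(*obs[a][:2]),ray(*obs[b][:2])
    k=np.linalg.lstsq(np.c_[d1,-d2],o2-o1,rcond=None)[0]; print('tri',o1+d1*k[0],o2+d2*k[1])
def post(p,i,z=.147,r=.112):
    a=p[2]+i*2*np.pi/3; return [p[0]+r*np.cos(a),p[1]+r*np.sin(a),z]
f=lambda p:np.concatenate([proj(c,post(p,i))[0]-uv for c,uv,i in obs])
r=least_squares(f,[.6,-.02,-1.5]); print('centre,post0 angle',r.x[:2],np.degrees(r.x[2]),'res',r.fun.round(1))
q=atz(t,T(248,465),.086); p=r.x[:2]; print('bracket',q, 'r',np.hypot(*(q[:2]-p)),'dir',np.degrees(np.arctan2(*(q[:2]-p)[::-1])))
q=atz(s,S(650,314),.086); print('bracket side',q, 'r',np.hypot(*(q[:2]-p)),'dir',np.degrees(np.arctan2(*(q[:2]-p)[::-1])))
# rest: near edge of board (top z .19), full top image
e=[atz(t,uv,.19) for uv in [(255,180),(441,204),(259,149),(443,173)]]; print(np.round(e,3)); d=e[0]-e[1]; print('rest y axis dir',np.degrees(np.arctan2(d[1],d[0])), np.hypot(*d[:2]))
print(get_state()['time_s'])
E
python3 geo.py
```

```text
tri [ 0.60032083 -0.13971227  0.14099097] [ 0.60099356 -0.13963112  0.14105088]
tri [0.47469364 0.00828403 0.14084346] [0.47525034 0.00832908 0.14084876]
centre,post0 angle [ 0.58001005 -0.0267104 ] -79.52405207569012 res [-0.9 -0.3 -1.   0.1  0.2 -0.7  0.3 -1.2  0.  -1.1]
bracket [ 0.42825273 -0.01018155  0.086     ] r 0.15265479088793413 dir 173.78405720311378
bracket side [ 0.42674146 -0.00393968  0.086     ] r 0.15495084677432674 dir 171.5495273451844
[[ 0.673  0.178  0.19 ]
 [ 0.628 -0.26   0.19 ]
 [ 0.747  0.171  0.19 ]
 [ 0.702 -0.264  0.19 ]]
rest y axis dir 84.08466788124893 0.4400656921777684
0.85
```

Request:
send_rows:
  moves:
    - {"slide":[-0.12,0.14,-0.1],"turn":0,"gripper":0}
    - {"slide":[-0.28,0.32,-0.2],"turn":0,"gripper":0}
    - {"slide":[-0.44,0.51,-0.3],"turn":0,"gripper":0}
    - {"slide":[-0.6,0.7,-0.3],"turn":0,"gripper":0}
    - {"slide":[-0.77,0.89,-0.3],"turn":0,"gripper":0}

```text
time_s: 1.27
tcp_pos: [0.3207, -0.4506, 0.2495]
eef_rot: [-179.9, 0.1, -156.7]
contact_force: [1.1, -0.2, -0.0]
gripper_width: 0.0599
gripper_force: 0.0
```

Request:
send_rows:
  moves:
    - {"slide":[-0.15,0.18,0],"turn":0,"gripper":0}
    - {"slide":[-0.31,0.36,0],"turn":0,"gripper":0}
    - {"slide":[-0.46,0.53,0],"turn":0,"gripper":0}
    - {"slide":[-0.61,0.71,0],"turn":0,"gripper":0}
    - {"slide":[-0.77,0.89,0],"turn":0,"gripper":0}

```text
time_s: 1.68
tcp_pos: [0.3736, -0.2818, 0.2488]
eef_rot: [-180.0, 0.0, -156.7]
contact_force: [0.6, -0.1, 0.8]
gripper_width: 0.0266
gripper_force: 0.0
```

Request:
send_rows:
  moves:
    - {"slide":[-0.15,0.18,0],"turn":0.07,"gripper":0}
    - {"slide":[-0.31,0.36,0],"turn":0.14,"gripper":0}
    - {"slide":[-0.46,0.53,0],"turn":0.21,"gripper":0}
    - {"slide":[-0.61,0.71,0],"turn":0.28,"gripper":0}
    - {"slide":[-0.77,0.89,0],"turn":0.325,"gripper":0}

```text
time_s: 2.1
tcp_pos: [0.4261, -0.1159, 0.249]
eef_rot: [180.0, 0.1, 173.9]
contact_force: [1.1, -0.8, 0.3]
gripper_width: 0.0006
gripper_force: 0.0
```

```bash
cat >> h.py <<'E'
C=np.array([.580,-.027]); A=np.radians(-6.0)
def stand(p): # world xy -> stand mm
    d=np.array(p[:2])-C; c,s=np.cos(A),np.sin(A); return 1e3*np.array([c*d[0]+s*d[1],-s*d[0]+c*d[1]])
def st():
    s=get_state(); print('t %.2f'%s['time_s'],'stand mm',stand(s['tcp_pos']).round(1),'z %.1f'%(1e3*s['tcp_pos'][2]),'rot',np.round(s['eef_rot'],2),'F',np.round(s['contact_force'],2),'w',round(s['gripper_width'],4)); return s
E
python3 -c "
from h import *
st()"
```

```text
t 2.10 stand mm [-143.8 -104.5] z 249.0 rot [1.7999e+02 6.0000e-02 1.7386e+02] F [ 1.11 -0.8   0.3 ] w 0.0006
```

Request:
send_rows:
  moves:
    - {"slide":[-0.03,0.2,0],"turn":0,"gripper":0}
    - {"slide":[-0.06,0.4,0],"turn":0,"gripper":0}
    - {"slide":[-0.1,0.6,0],"turn":0,"gripper":0}
    - {"slide":[-0.12,0.8,0],"turn":0,"gripper":0}
    - {"slide":[-0.12,0.98,0],"turn":0,"gripper":0}

```text
time_s: 2.52
tcp_pos: [0.4594, 0.0292, 0.2487]
eef_rot: [180.0, 0.0, 174.2]
contact_force: [-0.1, 0.2, -0.3]
gripper_width: 0.0001
gripper_force: 0.0
```

Request:
send_rows:
  moves:
    - {"slide":[-0.11,0.17,0.1],"turn":0,"gripper":0}
    - {"slide":[-0.11,0.17,0.3],"turn":0,"gripper":0}
    - {"slide":[-0.11,0.17,0.5],"turn":0,"gripper":0}
    - {"slide":[-0.11,0.17,0.7],"turn":0,"gripper":0}
    - {"slide":[-0.11,0.17,0.77],"turn":0,"gripper":0}

```text
time_s: 2.93
tcp_pos: [0.4756, 0.0505, 0.1291]
eef_rot: [-179.9, -0.3, 174.2]
contact_force: [-0.7, -0.4, 0.5]
gripper_width: 0.0006
gripper_force: 0.0
```

```bash
python3 -c "
from h import *
st()
a=save('side','s1.png');b=save('top','t1.png');w=save('wrist','w1.png')
x=cv2.resize(np.hstack([a['img'][170:300,250:410],b['img'][160:290,260:420]]),None,fx=2.5,fy=2.5,interpolation=3)
x=np.vstack([x[:, :800],np.zeros((0,800,3),np.uint8)])
y=cv2.resize(w['img'],(360,270)); o=np.zeros((600,800,3),np.uint8);o[:325]=x;o[327:597,:360]=y
cv2.imwrite('pics/m1.png',o[:,:,::-1])"
```

```text
t 2.93 stand mm [-111.9   66.2] z 129.1 rot [-179.89   -0.27  174.18] F [-0.66 -0.37  0.46] w 0.0006
```

View pics/m1.png

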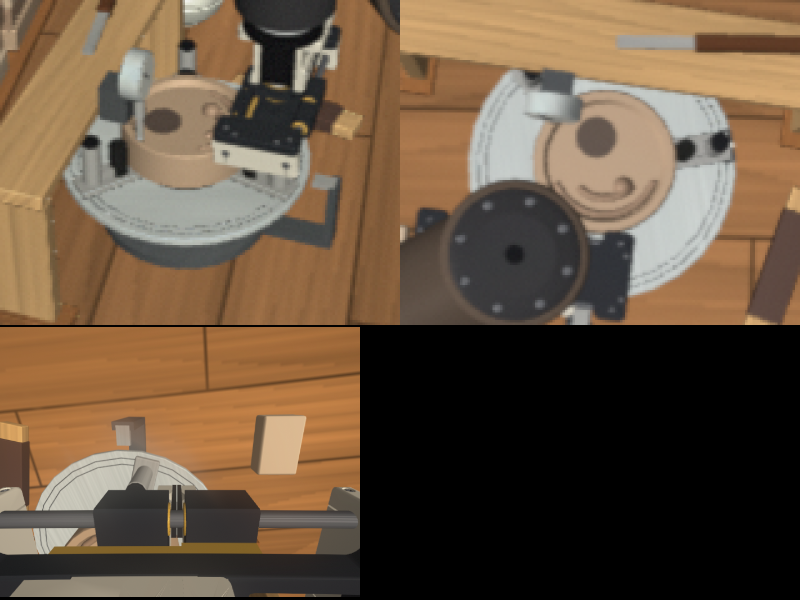

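The arm is behind the post near the pointer. In the side crop, post1 shows at (90,140), post0 at (187,45), and the pointer bracket at (325,185). In the top crop, post0 with its mark plate is at (715,145). Next I'll write a wheel-angle tracker.

```bash
cat >> h.py <<'E'
def kern(c,ph):
    """contrast of a black cap against its surround at world direction ph (deg)"""
    g=c['img'].max(2).astype(np.float32); a=np.radians(ph)
    def samp(r,z,n):
        k=np.linspace(0,2*np.pi,n,endpoint=False); P=[]
        for t in a:
            x,y=C+.112*np.array([np.cos(t),np.sin(t)]); P+= [[x+r*np.cos(j),y+r*np.sin(j),z] for j in k]
        uv=proj(c,np.array(P)).astype(np.float32)
        return cv2.remap(g,uv[:,:1],uv[:,1:],cv2.INTER_LINEAR,borderMode=1).reshape(len(a),n)
    ins=np.c_[samp(0,.145,1),samp(.006,.145,8)].mean(1); out=samp(.019,.145,16)
    return np.clip((np.median(out,1)-ins)/100,0,1)
def wheel(cs,pred=None,win=59):
    ph=np.arange(0,360,1.); K=sum(kern(c,ph) for c in cs)
    S=K[:120]+K[120:240]+K[240:]
    S=np.tile(S,3); S=np.convolve(S,[.25,.5,.25],'same')
    if pred is None: i=120+int(np.argmax(S[120:240])); return i%120,S[i],K
    p=np.arange(-120,240.); d=np.abs((p-pred+180)%360-180) if 0 else np.abs(p-(pred%120))
    S2=np.where(d<=win,S,-1); i=int(np.argmax(S2)); 
    y0,y1,y2=S[i-1:i+2]; off=.5*(y0-y2)/(y0-2*y1+y2+1e-9)
    return pred+(p[i]+off-pred%120),S[i],K
def track(pred,win=59,cams=('side','top'),show=True):
    out=[]
    for n in cams:
        t=get_state()['time_s']; c=optics.capture(n); r=wheel([c],pred,win); out.append((round(t,3),n,round(r[0],1),round(float(r[1]),2)))
    if show: print(*out,sep='\n')
    return out
E
python3 -c "
from h import *
s=st(); track(-79.5,20); track(-79.5,59); st()"
```

```text
t 3.08 stand mm [-109.8   66.7] z 132.7 rot [-1.7993e+02 -7.0000e-02  1.7420e+02] F [ 1.47 -0.63  1.19] w 0.0005
(3.083, 'side', np.float64(-80.6), 2.15)
(3.133, 'top', np.float64(-78.6), 1.6)
(3.183, 'side', np.float64(-80.5), 2.42)
(3.233, 'top', np.float64(-78.6), 1.59)
t 3.28 stand mm [-108.7   67.4] z 134.4 rot [1.7992e+02 1.3000e-01 1.7419e+02] F [-0.65 -0.12 -0.26] w 0.0005
```

Request:
send_rows:
  moves:
    - {"slide":[0,-0.01,0],"turn":0,"gripper":0}
    - {"slide":[0,-0.02,0],"turn":0,"gripper":0}
    - {"slide":[0,-0.03,0],"turn":0,"gripper":0}
    - {"slide":[0,-0.04,0],"turn":0,"gripper":0}
    - {"slide":[0,-0.05,0],"turn":0,"gripper":0}

```text
time_s: 3.7
tcp_pos: [0.4772, 0.0434, 0.1331]
eef_rot: [180.0, 0.0, 174.2]
contact_force: [-0.5, -0.7, 0.3]
gripper_width: 0.0003
gripper_force: 0.0
```

```bash
cat >> h.py <<'E'
def rows(pts,base):
    """pts: n x 3 stand mm targets (x,y,z); base: commanded pose at start; prints calls of 5 rows"""
    b=np.array(base,float)
    for k in range(0,len(pts),5):
        r=[np.round(np.array([-(p[0]-b[0]),p[1]-b[1],-(p[2]-b[2])])/150,3)+0. for p in pts[k:k+5]]
        print(str([{"slide":x.tolist(),"turn":0,"gripper":0} for x in r]).replace("'",'"').replace(', "turn"',',"turn"'))
        b=b+np.array([-r[-1][0],r[-1][1],-r[-1][2]])*150
    print('base',b.round(1).tolist()); return b
def fin(th,h=31,z=133): a=np.radians(th); return [112*np.cos(a),112*np.sin(a)+h,z]
E
python3 -c "
from h import *
st(); track(-79.5,20)
w=1.6/9.33; th=166.4; P=[];h=33.5
for k in range(15):
    w=min(w+1.0/12,1.35); th+=np.degrees(w)/12; h=max(31,h-.6); P.append(fin(th,h)); print(round(th,1),round(w,2),end=' ')
rows(P,[-109,59.5,133.5])
st()"
```

```text
t 3.70 stand mm [-109.6   59.2] z 133.1 rot [1.7999e+02 1.0000e-02 1.7418e+02] F [-0.53 -0.74  0.25] w 0.0003
(3.7, 'side', np.float64(-78.3), 2.59)
(3.75, 'top', np.float64(-78.5), 1.61)
167.6 0.25 169.2 0.34 171.2 0.42 173.7 0.5 176.5 0.59 179.7 0.67 183.3 0.75 187.3 0.84 191.7 0.92 196.5 1.0 201.7 1.09 207.3 1.17 213.3 1.25 219.6 1.34 226.1 1.35 [{"slide": [0.003, -0.017, 0.003],"turn": 0, "gripper": 0}, {"slide": [0.007, -0.042, 0.003],"turn": 0, "gripper": 0}, {"slide": [0.011, -0.072, 0.003],"turn": 0, "gripper": 0}, {"slide": [0.015, -0.107, 0.003],"turn": 0, "gripper": 0}, {"slide": [0.019, -0.144, 0.003],"turn": 0, "gripper": 0}]
[{"slide": [0.001, -0.042, 0.0],"turn": 0, "gripper": 0}, {"slide": [0.0, -0.089, 0.0],"turn": 0, "gripper": 0}, {"slide": [-0.005, -0.141, 0.0],"turn": 0, "gripper": 0}, {"slide": [-0.014, -0.197, 0.0],"turn": 0, "gripper": 0}, {"slide": [-0.03, -0.258, 0.0],"turn": 0, "gripper": 0}]
[{"slide": [-0.022, -0.064, 0.0],"turn": 0, "gripper": 0}, {"slide": [-0.052, -0.13, 0.0],"turn": 0, "gripper": 0}, {"slide": [-0.091, -0.197, 0.0],"turn": 0, "gripper": 0}, {"slide": [-0.141, -0.264, 0.0],"turn": 0, "gripper": 0}, {"slide": [-0.198, -0.326, 0.0],"turn": 0, "gripper": 0}]
base [-77.6, -49.7, 133.0]
t 3.80 stand mm [-109.6   59.2] z 133.0 rot [-180.     -0.    174.18] F [ 0.38 -0.05  0.13] w 0.0005
```

```bash
python3 -c "
from h import *
w=1.2/9.33; th=166.4; P=[];h=33.5
for k in range(13):
    w=w+1.08/12; th+=np.degrees(w)/12; h=max(31,h-.6); f=fin(th,h); f[0]-=min(5,max(0,(th-178)/4)); P.append(f); print(round(th,1),round(w,2),end=' ')
x,y,_=P[-1]; P+=[[x-4,y-4,148],[x-8,y-5,168]]
rows(P,[-109,59.5,133.5])"
```

```text
167.4 0.22 168.9 0.31 170.8 0.4 173.2 0.49 175.9 0.58 179.1 0.67 182.7 0.76 186.8 0.85 191.3 0.94 196.2 1.03 201.5 1.12 207.3 1.21 213.5 1.3 [{"slide": [0.002, -0.015, 0.003],"turn": 0, "gripper": 0}, {"slide": [0.006, -0.038, 0.003],"turn": 0, "gripper": 0}, {"slide": [0.01, -0.066, 0.003],"turn": 0, "gripper": 0}, {"slide": [0.015, -0.1, 0.003],"turn": 0, "gripper": 0}, {"slide": [0.018, -0.137, 0.003],"turn": 0, "gripper": 0}]
[{"slide": [0.004, -0.041, 0.0],"turn": 0, "gripper": 0}, {"slide": [0.009, -0.089, 0.0],"turn": 0, "gripper": 0}, {"slide": [0.011, -0.141, 0.0],"turn": 0, "gripper": 0}, {"slide": [0.01, -0.199, 0.0],"turn": 0, "gripper": 0}, {"slide": [0.003, -0.261, 0.0],"turn": 0, "gripper": 0}]
[{"slide": [-0.02, -0.066, 0.0],"turn": 0, "gripper": 0}, {"slide": [-0.051, -0.134, 0.0],"turn": 0, "gripper": 0}, {"slide": [-0.092, -0.204, 0.0],"turn": 0, "gripper": 0}, {"slide": [-0.065, -0.231, -0.1],"turn": 0, "gripper": 0}, {"slide": [-0.038, -0.237, -0.233],"turn": 0, "gripper": 0}]
base [-106.4, -35.7, 168.0]
```

Request:
send_rows:
  moves:
    - {"slide":[0.002,-0.015,0.003],"turn":0,"gripper":0}
    - {"slide":[0.006,-0.038,0.003],"turn":0,"gripper":0}
    - {"slide":[0.01,-0.066,0.003],"turn":0,"gripper":0}
    - {"slide":[0.015,-0.1,0.003],"turn":0,"gripper":0}
    - {"slide":[0.018,-0.137,0.003],"turn":0,"gripper":0}

```text
time_s: 4.22
tcp_pos: [0.4722, 0.0229, 0.1325]
eef_rot: [-180.0, -0.0, 174.2]
contact_force: [1.0, 0.1, 0.3]
gripper_width: 0.0003
gripper_force: 0.0
```

Request:
send_rows:
  moves:
    - {"slide":[0.004,-0.041,0.0],"turn":0,"gripper":0}
    - {"slide":[0.009,-0.089,0.0],"turn":0,"gripper":0}
    - {"slide":[0.011,-0.141,0.0],"turn":0,"gripper":0}
    - {"slide":[0.01,-0.199,0.0],"turn":0,"gripper":0}
    - {"slide":[0.003,-0.261,0.0],"turn":0,"gripper":0}

```text
time_s: 4.63
tcp_pos: [0.4678, -0.0164, 0.1326]
eef_rot: [180.0, 0.0, 174.2]
contact_force: [0.8, 0.2, 0.1]
gripper_width: 0.0005
gripper_force: 0.0
```

Request:
send_rows:
  moves:
    - {"slide":[-0.02,-0.066,0.0],"turn":0,"gripper":0}
    - {"slide":[-0.051,-0.134,0.0],"turn":0,"gripper":0}
    - {"slide":[-0.092,-0.204,0.0],"turn":0,"gripper":0}
    - {"slide":[-0.065,-0.231,-0.1],"turn":0,"gripper":0}
    - {"slide":[-0.038,-0.237,-0.233],"turn":0,"gripper":0}

```text
time_s: 5.05
tcp_pos: [0.469, -0.0532, 0.1662]
eef_rot: [-179.9, -0.2, 174.1]
contact_force: [0.3, -0.4, 0.2]
gripper_width: 0.0006
gripper_force: 0.0
```

```bash
cat > plan.py <<'E'
from h import *
import sys
def coast(w,t,a=.1,b=.18):  # angle advanced (deg) and speed
    e=np.exp(-b*t); w1=(w+a/b)*e-a/b; return np.degrees((w+a/b)*(1-e)/b-a/b*t),w1
E
python3 - <<'E'
from plan import *
st(); track(-79.5+62,25)
st()
E
```

```text
t 5.05 stand mm [-107.7  -37.6] z 166.2 rot [-179.92   -0.23  174.1 ] F [ 0.27 -0.44  0.2 ] w 0.0006
(5.05, 'side', np.float64(0.6), 0.26)
(5.1, 'top', np.float64(-10.9), 0.25)
t 5.15 stand mm [-105.1  -36.6] z 170.1 rot [179.96   0.23 174.16] F [ 0.56 -0.8   0.15] w 0.0001
```

```bash
cat >> plan.py <<'E'
def snap(pred,win=30,cams=('side','top')):
    for n in cams:
        t=get_state()['time_s']; c=optics.capture(n); cv2.imwrite('pics/%s_%.2f.png'%(n,t),c['img'][:,:,::-1])
        r=wheel([c],pred,win); K=r[2]; i=np.argsort(-K)[:6]; print('%.2f'%t,n,round(r[0],1),round(float(r[1]),2),'peaks',[(int(j),round(float(K[j]),2)) for j in i])
E
python3 - <<'E'
from plan import *
snap(-10)
a=cv2.imread('pics/side_5.15.png')[170:300,250:410];b=cv2.imread('pics/top_5.20.png')[160:290,260:420]
cv2.imwrite('pics/m2.png',cv2.resize(np.hstack([a,b]),None,fx=2.5,fy=2.5,interpolation=3))
E
```

```text
5.15 side 15.1 1.02 peaks [(40, 1.0), (41, 1.0), (42, 1.0), (43, 1.0), (39, 1.0), (281, 1.0)]
5.20 top -11.1 0.25 peaks [(280, 1.0), (281, 1.0), (278, 1.0), (279, 1.0), (282, 0.96), (277, 0.91)]
```

View pics/m2.png

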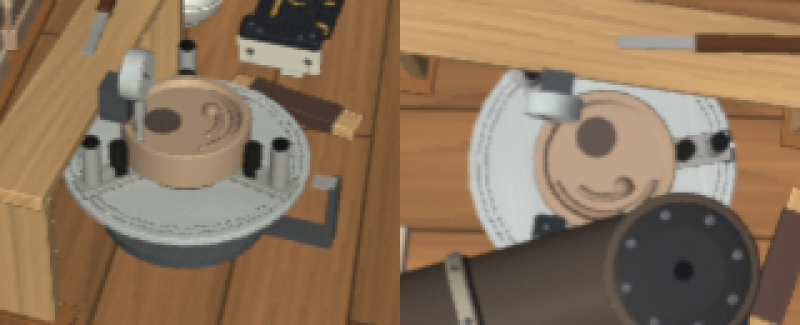

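The picture shows the wheel has not moved: posts are still at side-crop (90,140), (187,45) and (282,165). So the finger missed the post. I'll project the TCP and the expected points into the pictures to find out why.

Run:
```python
from plan import *
import pickle
s=pickle.load(open('c_s.pkl','rb')); c=s
def w(p): 
    a,b=np.cos(A),np.sin(A); x,y=np.array(p[:2])/1e3; return [C[0]+a*x-b*y,C[1]+b*x+a*y,p[2]/1e3]
im1=cv2.imread('pics/s1.png'); im2=cv2.imread('pics/side_5.15.png'); out=[]
for im,t in((im1,(-110,66.5,132)),(im2,(-105,-36.6,170))):
    uv=proj(c,[w(t),w((t[0],t[1],t[2]+66)),w(fin(166.4,0,147)),w(fin(166.4,0,92))]); print(uv.round(0).tolist())
    x0,y0=260,120; cr=cv2.resize(im[y0:y0+180,x0:x0+130],None,fx=3,fy=3,interpolation=3)
    for (u,v),col in zip(uv,[(0,0,255),(0,255,255),(0,255,0),(255,0,0)]): cv2.circle(cr,(int((u-x0)*3),int((v-y0)*3)),4,col,1)
    out.append(cr)
cv2.imwrite('pics/m3.png',np.hstack(out))
```

```text
[[358.0, 241.0], [360.0, 220.0], [362.0, 226.0], [361.0, 242.0]]
[[367.0, 204.0], [369.0, 183.0], [362.0, 226.0], [361.0, 242.0]]
```

View pics/m3.png

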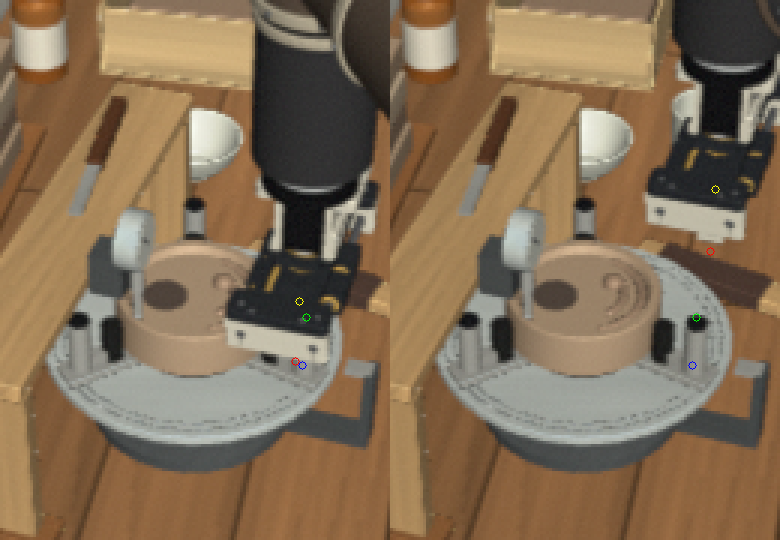

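Run:
```python
from plan import *
import pickle
s=st(); c=optics.capture('wrist'); R=Ro.from_euler('xyz',s['eef_rot'],degrees=True).as_matrix(); t=np.array(s['tcp_pos'])
L=lambda *p: t+R@(np.array(p)/1e3)
pts=[L(0,0,0),L(0,-21,0),L(0,21,0),L(0,0,-19),L(0,0,-66),L(39,96,-66),L(-39,96,-66)]
cols=[(0,0,255),(0,255,0),(0,255,0),(255,0,255),(255,255,0),(0,255,255),(0,255,255)]
s0=pickle.load(open('c_s.pkl','rb')); im=c['img'][:,:,::-1].copy(); o1=cv2.resize(im,(640,480)); 
uw=proj(c,pts); us=proj(s0,pts); print(uw.round(),us.round())
for p,k in zip(uw,cols): cv2.circle(o1,tuple(int(x) for x in p),4,k,1)
im2=cv2.imread('pics/side_5.15.png'); cv2.imwrite('pics/w2.png',im)
x0,y0=335,140; cr=cv2.resize(im2[y0:y0+80,x0:x0+60],None,fx=5,fy=5,interpolation=3)
for p,k in zip(us,cols): cv2.circle(cr,(int((p[0]-x0)*5),int((p[1]-y0)*5)),4,k,1)
o=np.zeros((480,800,3),np.uint8); o[:,:490]=o1[:,75:565]; o[:400,495:795]=cr
cv2.imwrite('pics/m4.png',o)
print('cam in tool',(R.T@(np.array(c['origin'])-t)*1e3).round(1))
```

```text
t 5.25 stand mm [-106.3  -36.3] z 167.8 rot [1.7997e+02 7.0000e-02 1.7416e+02] F [-0.16  1.09 -0.6 ] w 0.0001
[[311. 282.]
 [275. 282.]
 [348. 282.]
 [311. 297.]
 [310. 352.]
 [581. 259.]
 [539. 433.]] [[367. 205.]
 [369. 200.]
 [365. 210.]
 [368. 199.]
 [369. 184.]
 [376. 210.]
 [344. 204.]]
cam in tool [  81.8    1.5 -180.3]
```

View pics/m4.png

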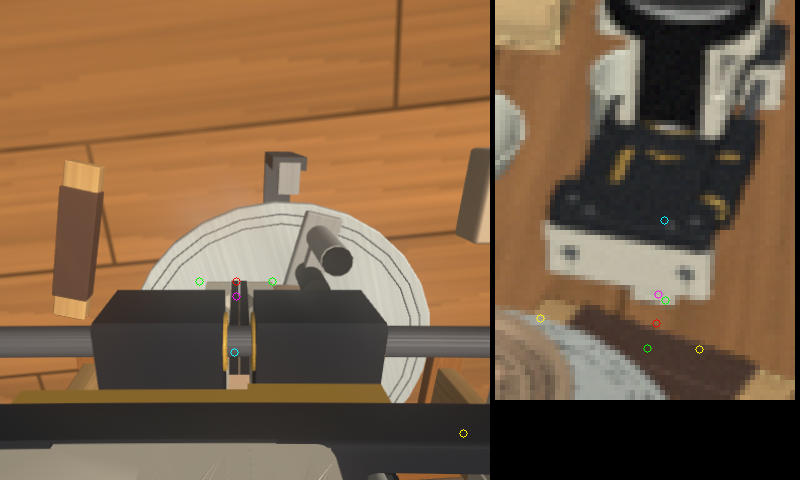

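The wrist view shows the post cap at (337,262) and the finger tips around (237,285). The side view puts the real tips about 12 mm above the computed TCP, so at z = 133 they passed over the caps. I'll go back behind the post and work lower, at z ≈ 107.

Request:
send_rows:
  moves:
    - {"slide":[0.0,0.1,0],"turn":0,"gripper":0}
    - {"slide":[0.01,0.3,0],"turn":0,"gripper":0}
    - {"slide":[0.02,0.5,0],"turn":0,"gripper":0}
    - {"slide":[0.03,0.66,0],"turn":0,"gripper":0}
    - {"slide":[0.03,0.72,0],"turn":0,"gripper":0}

```text
time_s: 5.72
tcp_pos: [0.4765, 0.0585, 0.1667]
eef_rot: [-180.0, -0.0, 174.3]
contact_force: [0.1, -0.3, -0.1]
gripper_width: 0.0005
gripper_force: 0.0
```

Request:
send_rows:
  moves:
    - {"slide":[0,0,0.1],"turn":0,"gripper":0}
    - {"slide":[0,0,0.25],"turn":0,"gripper":0}
    - {"slide":[0,0,0.36],"turn":0,"gripper":0}
    - {"slide":[0,0,0.4],"turn":0,"gripper":0}
    - {"slide":[0,0,0.4],"turn":0,"gripper":0}

```text
time_s: 6.13
tcp_pos: [0.4753, 0.0556, 0.1056]
eef_rot: [-179.9, -0.2, 174.2]
contact_force: [0.2, -0.4, 0.1]
gripper_width: 0.0006
gripper_force: 0.0
```

Request:
send_rows:
  moves:
    - {"slide":[0,-0.01,0],"turn":0,"gripper":0}
    - {"slide":[0,-0.025,0],"turn":0,"gripper":0}
    - {"slide":[0,-0.04,0],"turn":0,"gripper":0}
    - {"slide":[0,-0.05,0],"turn":0,"gripper":0}
    - {"slide":[0,-0.06,0],"turn":0,"gripper":0}

```text
time_s: 6.55
tcp_pos: [0.4759, 0.0473, 0.1081]
eef_rot: [180.0, 0.1, 174.2]
contact_force: [-0.4, 0.3, -0.2]
gripper_width: 0.0006
gripper_force: 0.0
```

Run:
```python
from plan import *
st(); snap(-79.5,20)
w=1.2/9.33; th=166.4; P=[];h=33.5
for k in range(13):
    w=w+1.08/12; th+=np.degrees(w)/12; h=max(31,h-.6); f=fin(th,h,108); f[0]-=min(7,2+max(0,(th-178)/4)); P.append(f)
x,y,_=P[-1]; P+=[[x-4,y-4,123],[x-8,y-5,150]]
rows(P,[-110.9,63.3,108])
st()
```

```text
t 6.55 stand mm [-111.3   63.1] z 108.1 rot [1.7996e+02 6.0000e-02 1.7418e+02] F [-0.38  0.3  -0.25] w 0.0006
6.55 side -79.6 2.0 peaks [(40, 1.0), (41, 1.0), (42, 1.0), (43, 1.0), (39, 1.0), (280, 1.0)]
6.60 top -78.6 1.6 peaks [(280, 1.0), (278, 1.0), (279, 1.0), (281, 1.0), (282, 0.96), (277, 0.9)]
[{"slide": [0.003, -0.04, 0.0],"turn": 0, "gripper": 0}, {"slide": [0.007, -0.063, 0.0],"turn": 0, "gripper": 0}, {"slide": [0.011, -0.092, 0.0],"turn": 0, "gripper": 0}, {"slide": [0.015, -0.126, 0.0],"turn": 0, "gripper": 0}, {"slide": [0.019, -0.162, 0.0],"turn": 0, "gripper": 0}]
[{"slide": [0.003, -0.042, 0.0],"turn": 0, "gripper": 0}, {"slide": [0.009, -0.089, 0.0],"turn": 0, "gripper": 0}, {"slide": [0.011, -0.142, 0.0],"turn": 0, "gripper": 0}, {"slide": [0.009, -0.199, 0.0],"turn": 0, "gripper": 0}, {"slide": [0.002, -0.261, 0.0],"turn": 0, "gripper": 0}]
[{"slide": [-0.019, -0.066, 0.0],"turn": 0, "gripper": 0}, {"slide": [-0.05, -0.135, 0.0],"turn": 0, "gripper": 0}, {"slide": [-0.091, -0.204, 0.0],"turn": 0, "gripper": 0}, {"slide": [-0.064, -0.231, -0.1],"turn": 0, "gripper": 0}, {"slide": [-0.038, -0.238, -0.28],"turn": 0, "gripper": 0}]
base [-108.4, -35.8, 150.0]
t 6.65 stand mm [-111.4   63. ] z 107.9 rot [1.7998e+02 3.0000e-02 1.7417e+02] F [ 0.5   0.94 -0.54] w 0.0006
```

Request:
send_rows:
  moves:
    - {"slide":[0,-0.012,0],"turn":0,"gripper":0}
    - {"slide":[0,-0.024,0],"turn":0,"gripper":0}
    - {"slide":[0,-0.036,0],"turn":0,"gripper":0}
    - {"slide":[0,-0.048,0],"turn":0,"gripper":0}
    - {"slide":[0,-0.06,0],"turn":0,"gripper":0}

```text
time_s: 7.07
tcp_pos: [0.4747, 0.0383, 0.1074]
eef_rot: [-180.0, -0.0, 174.2]
contact_force: [0.0, 0.3, -0.5]
gripper_width: 0.0004
gripper_force: 0.0
```

Run:
```python
from plan import *
st(); snap(-79.5,20,('side','top','side'))
st()
```

```text
t 7.07 stand mm [-111.6   54. ] z 107.4 rot [-1.7999e+02 -1.0000e-02  1.7419e+02] F [ 0.05  0.34 -0.49] w 0.0004
7.07 side -79.5 2.02 peaks [(43, 1.0), (40, 1.0), (41, 1.0), (39, 1.0), (42, 1.0), (282, 1.0)]
7.12 top -78.6 1.59 peaks [(280, 1.0), (281, 1.0), (278, 1.0), (279, 1.0), (282, 0.96), (277, 0.9)]
7.17 side -79.5 2.01 peaks [(39, 1.0), (40, 1.0), (42, 1.0), (41, 1.0), (43, 1.0), (281, 1.0)]
t 7.22 stand mm [-111.6   54. ] z 107.4 rot [-1.8000e+02 -1.0000e-02  1.7417e+02] F [ 0.09 -0.81  0.44] w 0.0007
```

Request:
send_rows:
  moves:
    - {"slide":[0,-0.012,0],"turn":0,"gripper":0}
    - {"slide":[0,-0.024,0],"turn":0,"gripper":0}
    - {"slide":[0,-0.036,0],"turn":0,"gripper":0}
    - {"slide":[0,-0.048,0],"turn":0,"gripper":0}
    - {"slide":[0,-0.06,0],"turn":0,"gripper":0}

```text
time_s: 7.63
tcp_pos: [0.4738, 0.0294, 0.1075]
eef_rot: [-180.0, -0.0, 174.2]
contact_force: [-0.2, -0.3, 0.7]
gripper_width: 0.0004
gripper_force: 0.0
```

Run:
```python
from plan import *
st(); snap(-79.5,20,('side','top','side'))
st()
```

```text
t 7.63 stand mm [-111.5   45. ] z 107.5 rot [-180.     -0.    174.19] F [-0.24 -0.3   0.75] w 0.0004
7.63 side -74.4 2.02 peaks [(47, 1.0), (46, 1.0), (45, 1.0), (44, 1.0), (65, 1.0), (48, 1.0)]
7.68 top -74.5 2.0 peaks [(47, 1.0), (44, 1.0), (46, 1.0), (48, 1.0), (45, 1.0), (287, 1.0)]
7.73 side -72.9 2.02 peaks [(46, 1.0), (47, 1.0), (48, 1.0), (50, 1.0), (49, 1.0), (286, 1.0)]
t 7.78 stand mm [-111.5   45. ] z 107.5 rot [-180.     -0.    174.17] F [-0.29  0.13 -0.01] w 0.0003
```

Run:
```python
from plan import *
w=.22; th=172.3; P=[];h=30.4
for k in range(12):
    w+=1.2/12; th+=np.degrees(w)/12; h=max(27.5,h-.4); f=fin(th,h,107.5); f[0]-=min(7,1+max(0,(th-178)/4)); P.append(f); print(round(th,1),round(w,2),end=' ')
x,y,_=P[-1]; P+=[[x-6,y-4,125],[x-10,y-2,155],[x-8,y+10,160]]
rows(P,[-111.5,45,107.5])
```

```text
173.8 0.32 175.8 0.42 178.3 0.52 181.3 0.62 184.7 0.72 188.6 0.82 193.0 0.92 197.9 1.02 203.2 1.12 209.1 1.22 215.4 1.32 222.1 1.42 [{"slide": [0.006, -0.02, 0.0],"turn": 0, "gripper": 0}, {"slide": [0.008, -0.048, 0.0],"turn": 0, "gripper": 0}, {"slide": [0.01, -0.083, 0.0],"turn": 0, "gripper": 0}, {"slide": [0.015, -0.125, 0.0],"turn": 0, "gripper": 0}, {"slide": [0.019, -0.172, 0.0],"turn": 0, "gripper": 0}]
[{"slide": [0.0, -0.053, 0.0],"turn": 0, "gripper": 0}, {"slide": [-0.003, -0.112, 0.0],"turn": 0, "gripper": 0}, {"slide": [-0.012, -0.174, 0.0],"turn": 0, "gripper": 0}, {"slide": [-0.03, -0.239, 0.0],"turn": 0, "gripper": 0}, {"slide": [-0.063, -0.307, 0.0],"turn": 0, "gripper": 0}]
[{"slide": [-0.044, -0.07, 0.0],"turn": 0, "gripper": 0}, {"slide": [-0.099, -0.139, 0.0],"turn": 0, "gripper": 0}, {"slide": [-0.059, -0.165, -0.117],"turn": 0, "gripper": 0}, {"slide": [-0.032, -0.152, -0.317],"turn": 0, "gripper": 0}, {"slide": [-0.046, -0.072, -0.35],"turn": 0, "gripper": 0}]
base [-98.0, -37.6, 160.0]
```

Request:
send_rows:
  moves:
    - {"slide":[0.006,-0.02,0.0],"turn":0,"gripper":0}
    - {"slide":[0.008,-0.048,0.0],"turn":0,"gripper":0}
    - {"slide":[0.01,-0.083,0.0],"turn":0,"gripper":0}
    - {"slide":[0.015,-0.125,0.0],"turn":0,"gripper":0}
    - {"slide":[0.019,-0.172,0.0],"turn":0,"gripper":0}

```text
time_s: 8.2
tcp_pos: [0.4683, 0.0036, 0.1075]
eef_rot: [180.0, 0.0, 174.2]
contact_force: [-0.2, -0.5, -0.1]
gripper_width: 0.0005
gripper_force: 0.0
```

Request:
send_rows:
  moves:
    - {"slide":[0.0,-0.053,0.0],"turn":0,"gripper":0}
    - {"slide":[-0.003,-0.112,0.0],"turn":0,"gripper":0}
    - {"slide":[-0.012,-0.174,0.0],"turn":0,"gripper":0}
    - {"slide":[-0.03,-0.239,0.0],"turn":0,"gripper":0}
    - {"slide":[-0.063,-0.307,0.0],"turn":0,"gripper":0}

```text
time_s: 8.62
tcp_pos: [0.4729, -0.0437, 0.1075]
eef_rot: [180.0, -0.0, 174.2]
contact_force: [0.7, -0.3, 0.3]
gripper_width: 0.0
gripper_force: 0.0
```

Request:
send_rows:
  moves:
    - {"slide":[-0.044,-0.07,0.0],"turn":0,"gripper":0}
    - {"slide":[-0.099,-0.139,0.0],"turn":0,"gripper":0}
    - {"slide":[-0.059,-0.165,-0.117],"turn":0,"gripper":0}
    - {"slide":[-0.032,-0.152,-0.317],"turn":0,"gripper":0}
    - {"slide":[-0.046,-0.072,-0.35],"turn":0,"gripper":0}

```text
time_s: 9.03
tcp_pos: [0.48, -0.0558, 0.1637]
eef_rot: [180.0, 0.2, 174.1]
contact_force: [1.6, 0.9, 0.0]
gripper_width: 0.0006
gripper_force: 0.0
```

Run:
```python
from plan import *
st(); snap(-8,35,('side','top','side'))
st()
```

```text
t 9.03 stand mm [-96.4 -39.1] z 163.7 rot [179.99   0.23 174.1 ] F [1.63 0.92 0.  ] w 0.0006
9.03 side -8.0 1.05 peaks [(116, 1.0), (111, 1.0), (113, 1.0), (112, 1.0), (117, 1.0), (115, 1.0)]
9.08 top -0.6 1.02 peaks [(119, 1.0), (118, 1.0), (121, 1.0), (120, 1.0), (122, 1.0), (123, 1.0)]
9.13 side 4.5 1.14 peaks [(120, 1.0), (125, 1.0), (121, 1.0), (122, 1.0), (123, 1.0), (124, 1.0)]
t 9.18 stand mm [-97.2 -37.5] z 160.4 rot [1.7996e+02 8.0000e-02 1.7421e+02] F [ 0.55 -0.15 -0.46] w 0.0008
```

```bash
cat >> plan.py <<'E'
def cycle(th,w,base,wf=1.42,n=15,gap=9,end=221,z=107.5,h=27.5,yr=40):
    """th: stand angle (deg) of post to catch now, w its speed. Return over it, drop behind, push."""
    b=np.array(base,float); p=b.copy(); P=[]; tf=None; info=[]
    for k in range(1,n+1):
        d,wk=coast(w,k/12); tk=th+d
        if tf is None:
            off=(gap+h)
            tgt=np.array(fin(tk,off+6,z)); tgt[0]-=1
            dy=np.clip(tgt[1]-p[1],-yr,yr); dx=np.clip(tgt[0]-p[0],-25,25); p[0]+=dx; p[1]+=dy
            beh=p[1]-112*np.sin(np.radians(tk))
            p[2]=max(z,p[2]-30) if beh>=off-2 else max(p[2],160)
            if p[2]<=z+1 and beh>=off-2:
                hh=beh; tf=tk
        else:
            if tf<end:
                tf+=np.degrees(wf)/12; hh=max(h,hh-1.5) ; f=fin(tf,hh,z); f[0]-=min(7,1+max(0,(tf-178)/4)); p=np.array(f); last=k
            else:
                m=k-last; p=p+np.array([[-6,-4,18],[-3,2,30],[2,12,5]][min(m,3)-1])
        info.append((round(tk),None if tf is None else round(tf),p.round().tolist()))
        P.append(p.copy())
    print(*info,sep='\n'); return rows(P,base)
E
python3 - <<'E'
from plan import *
cycle(132.5,1.37,[-98,-37.6,160],n=20)
E
```

```text
(139, None, [-85.0, 2.0, 160.0])
(145, None, [-93.0, 42.0, 160.0])
(152, None, [-99.0, 82.0, 160.0])
(158, None, [-105.0, 85.0, 130.0])
(164, 164, [-108.0, 74.0, 108.0])
(169, 170, [-111.0, 60.0, 108.0])
(175, 177, [-113.0, 45.0, 108.0])
(181, 184, [-114.0, 30.0, 108.0])
(186, 191, [-114.0, 16.0, 108.0])
(191, 197, [-113.0, 1.0, 108.0])
(197, 204, [-109.0, -12.0, 108.0])
(202, 211, [-103.0, -26.0, 108.0])
(207, 218, [-96.0, -38.0, 108.0])
(211, 225, [-87.0, -50.0, 108.0])
(216, 225, [-93.0, -54.0, 126.0])
(221, 225, [-96.0, -52.0, 156.0])
(225, 225, [-94.0, -40.0, 160.0])
(230, 225, [-92.0, -28.0, 166.0])
(234, 225, [-90.0, -16.0, 170.0])
(238, 225, [-88.0, -4.0, 176.0])
[{"slide": [-0.083, 0.267, 0.0],"turn": 0, "gripper": 0}, {"slide": [-0.033, 0.533, 0.0],"turn": 0, "gripper": 0}, {"slide": [0.01, 0.8, 0.0],"turn": 0, "gripper": 0}, {"slide": [0.044, 0.819, 0.2],"turn": 0, "gripper": 0}, {"slide": [0.069, 0.746, 0.35],"turn": 0, "gripper": 0}]
[{"slide": [0.02, -0.096, 0.0],"turn": 0, "gripper": 0}, {"slide": [0.03, -0.194, 0.0],"turn": 0, "gripper": 0}, {"slide": [0.039, -0.292, 0.0],"turn": 0, "gripper": 0}, {"slide": [0.039, -0.39, 0.0],"turn": 0, "gripper": 0}, {"slide": [0.029, -0.486, 0.0],"turn": 0, "gripper": 0}]
[{"slide": [-0.024, -0.092, 0.0],"turn": 0, "gripper": 0}, {"slide": [-0.065, -0.18, 0.0],"turn": 0, "gripper": 0}, {"slide": [-0.114, -0.263, 0.0],"turn": 0, "gripper": 0}, {"slide": [-0.173, -0.34, 0.0],"turn": 0, "gripper": 0}, {"slide": [-0.133, -0.366, -0.12],"turn": 0, "gripper": 0}]
[{"slide": [0.02, 0.013, -0.2],"turn": 0, "gripper": 0}, {"slide": [0.007, 0.093, -0.233],"turn": 0, "gripper": 0}, {"slide": [-0.006, 0.173, -0.267],"turn": 0, "gripper": 0}, {"slide": [-0.02, 0.253, -0.3],"turn": 0, "gripper": 0}, {"slide": [-0.033, 0.333, -0.333],"turn": 0, "gripper": 0}]
base [-87.8, -3.5, 175.4]
```

```bash
sed -i 's/off+6,z/off+3,z/; s/hh-1.5/hh-0.8/; s/\[-6,-4,18\],\[-3,2,30\],\[2,12,5\]/[-6,-4,22],[-3,2,31],[0,6,0]/; s/gap=9,end=221/gap=8,end=213/; s/wf=1.42/wf=1.4/' plan.py
python3 - <<'E'
from plan import *
cycle(132.5,1.37,[-98,-37.6,160],n=15)
E
```

```text
(139, None, [-85.0, 2.0, 160.0])
(145, None, [-93.0, 42.0, 160.0])
(152, None, [-99.0, 82.0, 160.0])
(158, None, [-105.0, 81.0, 130.0])
(164, 164, [-108.0, 70.0, 108.0])
(169, 170, [-111.0, 57.0, 108.0])
(175, 177, [-113.0, 43.0, 108.0])
(181, 184, [-114.0, 29.0, 108.0])
(186, 190, [-114.0, 15.0, 108.0])
(191, 197, [-113.0, 2.0, 108.0])
(197, 204, [-110.0, -11.0, 108.0])
(202, 210, [-104.0, -24.0, 108.0])
(207, 217, [-96.0, -35.0, 108.0])
(211, 217, [-102.0, -39.0, 130.0])
(216, 217, [-105.0, -37.0, 160.0])
[{"slide": [-0.083, 0.267, 0.0],"turn": 0, "gripper": 0}, {"slide": [-0.033, 0.533, 0.0],"turn": 0, "gripper": 0}, {"slide": [0.01, 0.8, 0.0],"turn": 0, "gripper": 0}, {"slide": [0.044, 0.792, 0.2],"turn": 0, "gripper": 0}, {"slide": [0.069, 0.719, 0.35],"turn": 0, "gripper": 0}]
[{"slide": [0.02, -0.09, 0.0],"turn": 0, "gripper": 0}, {"slide": [0.03, -0.182, 0.0],"turn": 0, "gripper": 0}, {"slide": [0.039, -0.274, 0.0],"turn": 0, "gripper": 0}, {"slide": [0.039, -0.366, 0.0],"turn": 0, "gripper": 0}, {"slide": [0.03, -0.456, 0.0],"turn": 0, "gripper": 0}]
[{"slide": [-0.022, -0.087, 0.0],"turn": 0, "gripper": 0}, {"slide": [-0.061, -0.17, 0.0],"turn": 0, "gripper": 0}, {"slide": [-0.109, -0.248, 0.0],"turn": 0, "gripper": 0}, {"slide": [-0.069, -0.274, -0.147],"turn": 0, "gripper": 0}, {"slide": [-0.049, -0.261, -0.353],"turn": 0, "gripper": 0}]
base [-105.5, -37.3, 160.4]
```

Request:
send_rows:
  moves:
    - {"slide":[-0.083,0.267,0.0],"turn":0,"gripper":0}
    - {"slide":[-0.033,0.533,0.0],"turn":0,"gripper":0}
    - {"slide":[0.01,0.8,0.0],"turn":0,"gripper":0}
    - {"slide":[0.044,0.792,0.2],"turn":0,"gripper":0}
    - {"slide":[0.069,0.719,0.35],"turn":0,"gripper":0}

```text
time_s: 9.6
tcp_pos: [0.4796, 0.0568, 0.106]
eef_rot: [179.9, 0.0, 174.4]
contact_force: [-0.7, -1.7, -0.7]
gripper_width: 0.0006
gripper_force: 0.0
```

Request:
send_rows:
  moves:
    - {"slide":[0.02,-0.09,0.0],"turn":0,"gripper":0}
    - {"slide":[0.03,-0.182,0.0],"turn":0,"gripper":0}
    - {"slide":[0.039,-0.274,0.0],"turn":0,"gripper":0}
    - {"slide":[0.039,-0.366,0.0],"turn":0,"gripper":0}
    - {"slide":[0.03,-0.456,0.0],"turn":0,"gripper":0}

```text
time_s: 10.02
tcp_pos: [0.4684, -0.0153, 0.1089]
eef_rot: [180.0, 0.1, 174.1]
contact_force: [0.4, 0.3, -0.6]
gripper_width: 0.0005
gripper_force: 0.0
```

Request:
send_rows:
  moves:
    - {"slide":[-0.022,-0.087,0.0],"turn":0,"gripper":0}
    - {"slide":[-0.061,-0.17,0.0],"turn":0,"gripper":0}
    - {"slide":[-0.109,-0.248,0.0],"turn":0,"gripper":0}
    - {"slide":[-0.069,-0.274,-0.147],"turn":0,"gripper":0}
    - {"slide":[-0.049,-0.261,-0.353],"turn":0,"gripper":0}

```text
time_s: 10.43
tcp_pos: [0.4693, -0.0561, 0.16]
eef_rot: [-179.9, -0.3, 174.0]
contact_force: [0.5, -0.8, 0.5]
gripper_width: 0.0004
gripper_force: 0.0
```

```bash
cat >> plan.py <<'E'
def look(cams=('side','top','side')):
    """angle (stand deg) of the post on the left part of the wheel, from each camera"""
    out=[]
    for n in cams:
        t=get_state()['time_s']; c=optics.capture(n); ph=np.arange(60,215,1.); K=kern(c,ph); K=np.convolve(K,np.ones(5)/5,'same')
        m=K>=.9*K.max(); i=int(np.argmax(K)); j=np.where(m&(np.abs(ph-ph[i])<9))[0]
        a=ph[j].mean()+6+(.9 if n=='side' else -.2)-.5; out.append((t,a)); print('%.3f'%t,n,'theta %.1f'%a,'score %.2f'%K.max())
    return out
E
python3 - <<'E'
from plan import *
st(); o=look(); st()
t,a=np.array(o).T; print(np.radians(np.polyfit(t,a,1)[0]))
E
```

```text
t 10.43 stand mm [-107.   -40.5] z 160.0 rot [-179.9    -0.26  173.98] F [ 0.45 -0.8   0.47] w 0.0004
10.433 side theta 109.4 score 1.00
10.483 top theta 113.8 score 0.99
10.533 side theta 116.4 score 1.00
t 10.58 stand mm [-103.2  -38.3] z 164.1 rot [179.9    0.37 174.11] F [ 0.14 -0.46  0.48] w 0.0005
1.2217304763960668
```

Run:
```python
from plan import *
cycle(120.3,1.33,[-105.5,-37.3,160.4],n=20,end=211)
```

```text
(127, None, [-80.0, 3.0, 160.0])
(133, None, [-77.0, 43.0, 160.0])
(139, None, [-85.0, 83.0, 160.0])
(145, None, [-92.0, 103.0, 130.0])
(150, 150, [-98.0, 94.0, 108.0])
(156, 157, [-104.0, 81.0, 108.0])
(162, 164, [-109.0, 68.0, 108.0])
(167, 170, [-111.0, 55.0, 108.0])
(172, 177, [-113.0, 41.0, 108.0])
(177, 184, [-114.0, 27.0, 108.0])
(182, 191, [-114.0, 13.0, 108.0])
(187, 197, [-113.0, -0.0, 108.0])
(192, 204, [-109.0, -13.0, 108.0])
(197, 211, [-103.0, -26.0, 108.0])
(201, 217, [-96.0, -37.0, 108.0])
(206, 217, [-102.0, -41.0, 130.0])
(210, 217, [-105.0, -39.0, 160.0])
(215, 217, [-105.0, -33.0, 160.0])
(219, 217, [-105.0, -27.0, 160.0])
(223, 217, [-105.0, -21.0, 160.0])
[{"slide": [-0.167, 0.267, 0.0],"turn": 0, "gripper": 0}, {"slide": [-0.19, 0.533, 0.0],"turn": 0, "gripper": 0}, {"slide": [-0.135, 0.8, 0.0],"turn": 0, "gripper": 0}, {"slide": [-0.088, 0.937, 0.2],"turn": 0, "gripper": 0}, {"slide": [-0.047, 0.874, 0.353],"turn": 0, "gripper": 0}]
[{"slide": [0.038, -0.083, 0.0],"turn": 0, "gripper": 0}, {"slide": [0.067, -0.171, 0.0],"turn": 0, "gripper": 0}, {"slide": [0.087, -0.261, 0.0],"turn": 0, "gripper": 0}, {"slide": [0.096, -0.353, 0.0],"turn": 0, "gripper": 0}, {"slide": [0.105, -0.445, 0.0],"turn": 0, "gripper": 0}]
[{"slide": [0.0, -0.092, 0.0],"turn": 0, "gripper": 0}, {"slide": [-0.009, -0.182, 0.0],"turn": 0, "gripper": 0}, {"slide": [-0.032, -0.269, 0.0],"turn": 0, "gripper": 0}, {"slide": [-0.072, -0.351, 0.0],"turn": 0, "gripper": 0}, {"slide": [-0.12, -0.429, 0.0],"turn": 0, "gripper": 0}]
[{"slide": [0.04, -0.027, -0.147],"turn": 0, "gripper": 0}, {"slide": [0.06, -0.013, -0.354],"turn": 0, "gripper": 0}, {"slide": [0.06, 0.027, -0.354],"turn": 0, "gripper": 0}, {"slide": [0.06, 0.067, -0.354],"turn": 0, "gripper": 0}, {"slide": [0.06, 0.107, -0.354],"turn": 0, "gripper": 0}]
base [-105.2, -21.2, 160.6]
```

Request:
send_rows:
  moves:
    - {"slide":[-0.1,0.267,0.0],"turn":0,"gripper":0}
    - {"slide":[-0.15,0.533,0.0],"turn":0,"gripper":0}
    - {"slide":[-0.135,0.8,0.0],"turn":0,"gripper":0}
    - {"slide":[-0.088,0.937,0.2],"turn":0,"gripper":0}
    - {"slide":[-0.047,0.874,0.353],"turn":0,"gripper":0}

```text
time_s: 11.0
tcp_pos: [0.4938, 0.0802, 0.1076]
eef_rot: [179.9, 0.2, 174.3]
contact_force: [-0.5, -0.6, -2.1]
gripper_width: 0.0003
gripper_force: 0.0
```

Request:
send_rows:
  moves:
    - {"slide":[0.038,-0.083,0.0],"turn":0,"gripper":0}
    - {"slide":[0.067,-0.171,0.0],"turn":0,"gripper":0}
    - {"slide":[0.087,-0.261,0.0],"turn":0,"gripper":0}
    - {"slide":[0.096,-0.353,0.0],"turn":0,"gripper":0}
    - {"slide":[0.105,-0.445,0.0],"turn":0,"gripper":0}

```text
time_s: 11.42
tcp_pos: [0.4698, 0.0101, 0.1091]
eef_rot: [179.9, 0.1, 174.1]
contact_force: [-0.2, -0.6, 0.2]
gripper_width: 0.0005
gripper_force: 0.0
```

Request:
send_rows:
  moves:
    - {"slide":[0.0,-0.092,0.0],"turn":0,"gripper":0}
    - {"slide":[-0.009,-0.182,0.0],"turn":0,"gripper":0}
    - {"slide":[-0.032,-0.269,0.0],"turn":0,"gripper":0}
    - {"slide":[-0.072,-0.351,0.0],"turn":0,"gripper":0}
    - {"slide":[-0.12,-0.429,0.0],"turn":0,"gripper":0}

```text
time_s: 11.83
tcp_pos: [0.4811, -0.0563, 0.1092]
eef_rot: [179.9, 0.2, 174.1]
contact_force: [-0.0, 0.6, 0.4]
gripper_width: 0.0006
gripper_force: 0.0
```

Request:
send_rows:
  moves:
    - {"slide":[0.04,-0.027,-0.147],"turn":0,"gripper":0}
    - {"slide":[0.06,-0.013,-0.354],"turn":0,"gripper":0}
    - {"slide":[0.06,0.027,-0.354],"turn":0,"gripper":0}
    - {"slide":[0.06,0.067,-0.354],"turn":0,"gripper":0}
    - {"slide":[0.06,0.107,-0.354],"turn":0,"gripper":0}

```text
time_s: 12.25
tcp_pos: [0.4736, -0.0378, 0.1616]
eef_rot: [179.9, 0.1, 174.1]
contact_force: [-0.1, -0.2, 0.5]
gripper_width: 0.0002
gripper_force: 0.0
```

Run:
```python
from plan import *
st(); o=look(); st()
t,a=np.array(o).T; print(np.radians(np.polyfit(t,a,1)[0]))
```

```text
t 12.25 stand mm [-104.7  -21.8] z 161.6 rot [1.7993e+02 1.3000e-01 1.7408e+02] F [-0.1  -0.25  0.45] w 0.0002
12.250 side theta 126.4 score 1.00
12.300 top theta 130.3 score 0.78
12.350 side theta 134.4 score 1.00
t 12.40 stand mm [-105.3  -21.3] z 160.2 rot [-1.7999e+02 -3.0000e-02  1.7421e+02] F [-0.17  0.57 -0.27] w 0.0006
1.3962634015955755
```

Run:
```python
from plan import *
cycle(138.3,1.33,[-105.2,-21.2,160.6],n=15,end=213)
```

```text
(145, None, [-92.0, 19.0, 161.0])
(151, None, [-99.0, 59.0, 161.0])
(157, None, [-104.0, 83.0, 131.0])
(163, 163, [-108.0, 72.0, 108.0])
(168, 169, [-111.0, 58.0, 108.0])
(174, 176, [-113.0, 45.0, 108.0])
(180, 183, [-114.0, 31.0, 108.0])
(185, 189, [-114.0, 17.0, 108.0])
(190, 196, [-113.0, 4.0, 108.0])
(195, 203, [-110.0, -10.0, 108.0])
(200, 209, [-105.0, -22.0, 108.0])
(205, 216, [-97.0, -34.0, 108.0])
(210, 216, [-103.0, -38.0, 130.0])
(215, 216, [-106.0, -36.0, 160.0])
(219, 216, [-106.0, -30.0, 160.0])
[{"slide": [-0.086, 0.267, 0.0],"turn": 0, "gripper": 0}, {"slide": [-0.043, 0.533, 0.0],"turn": 0, "gripper": 0}, {"slide": [-0.009, 0.693, 0.2],"turn": 0, "gripper": 0}, {"slide": [0.018, 0.621, 0.354],"turn": 0, "gripper": 0}, {"slide": [0.039, 0.531, 0.354],"turn": 0, "gripper": 0}]
[{"slide": [0.011, -0.092, 0.0],"turn": 0, "gripper": 0}, {"slide": [0.02, -0.184, 0.0],"turn": 0, "gripper": 0}, {"slide": [0.022, -0.276, 0.0],"turn": 0, "gripper": 0}, {"slide": [0.014, -0.366, 0.0],"turn": 0, "gripper": 0}, {"slide": [-0.005, -0.454, 0.0],"turn": 0, "gripper": 0}]
[{"slide": [-0.038, -0.083, 0.0],"turn": 0, "gripper": 0}, {"slide": [-0.086, -0.162, 0.0],"turn": 0, "gripper": 0}, {"slide": [-0.046, -0.188, -0.147],"turn": 0, "gripper": 0}, {"slide": [-0.026, -0.175, -0.353],"turn": 0, "gripper": 0}, {"slide": [-0.026, -0.135, -0.353],"turn": 0, "gripper": 0}]
base [-106.4, -29.9, 160.4]
```

Request:
send_rows:
  moves:
    - {"slide":[-0.086,0.267,0.0],"turn":0,"gripper":0}
    - {"slide":[-0.043,0.533,0.0],"turn":0,"gripper":0}
    - {"slide":[-0.009,0.71,0.06],"turn":0,"gripper":0}
    - {"slide":[0.018,0.635,0.26],"turn":0,"gripper":0}
    - {"slide":[0.039,0.535,0.354],"turn":0,"gripper":0}

```text
time_s: 12.82
tcp_pos: [0.4745, 0.0449, 0.1048]
eef_rot: [-180.0, -0.1, 174.4]
contact_force: [-1.4, -0.7, -1.0]
gripper_width: 0.0002
gripper_force: 0.0
```

Request:
send_rows:
  moves:
    - {"slide":[0.011,-0.095,0.0],"turn":0,"gripper":0}
    - {"slide":[0.02,-0.187,0.0],"turn":0,"gripper":0}
    - {"slide":[0.022,-0.279,0.0],"turn":0,"gripper":0}
    - {"slide":[0.014,-0.37,0.0],"turn":0,"gripper":0}
    - {"slide":[-0.005,-0.458,0.0],"turn":0,"gripper":0}

```text
time_s: 13.23
tcp_pos: [0.4687, -0.0259, 0.1068]
eef_rot: [-180.0, -0.1, 174.2]
contact_force: [0.3, -0.4, -0.3]
gripper_width: 0.0003
gripper_force: 0.0
```

Request:
send_rows:
  moves:
    - {"slide":[-0.038,-0.083,0.0],"turn":0,"gripper":0}
    - {"slide":[-0.086,-0.162,0.0],"turn":0,"gripper":0}
    - {"slide":[-0.046,-0.188,-0.147],"turn":0,"gripper":0}
    - {"slide":[-0.026,-0.175,-0.353],"turn":0,"gripper":0}
    - {"slide":[-0.026,-0.135,-0.353],"turn":0,"gripper":0}

```text
time_s: 13.65
tcp_pos: [0.4734, -0.0463, 0.1646]
eef_rot: [180.0, 0.3, 174.2]
contact_force: [1.0, 0.3, 0.2]
gripper_width: 0.0003
gripper_force: 0.0
```

Run:
```python
from plan import *
st(); o=look(); st()
t,a=np.array(o).T; print(np.radians(np.polyfit(t,a,1)[0]))
cycle(o[2][1]+3.9,1.34,[-106.4,-29.9,160.4],n=20,end=211)
```

```text
t 13.65 stand mm [-104.   -30.3] z 164.6 rot [179.99   0.3  174.19] F [1.02 0.29 0.17] w 0.0003
13.650 side theta 114.4 score 1.00
13.700 top theta 118.8 score 1.00
13.750 side theta 120.9 score 1.00
t 13.80 stand mm [-106.3  -29.7] z 160.1 rot [ 1.7999e+02 -1.0000e-02  1.7422e+02] F [ 0.58  0.33 -0.42] w 0.0006
1.1344640137963573
(131, None, [-81.0, 10.0, 160.0])
(137, None, [-83.0, 50.0, 160.0])
(143, None, [-91.0, 90.0, 160.0])
(149, None, [-97.0, 96.0, 130.0])
(155, 155, [-103.0, 86.0, 108.0])
(161, 162, [-107.0, 73.0, 108.0])
(166, 169, [-111.0, 59.0, 108.0])
(172, 175, [-113.0, 45.0, 108.0])
(177, 182, [-114.0, 32.0, 108.0])
(182, 189, [-114.0, 18.0, 108.0])
(187, 195, [-113.0, 4.0, 108.0])
(192, 202, [-111.0, -9.0, 108.0])
(197, 209, [-105.0, -22.0, 108.0])
(202, 215, [-98.0, -33.0, 108.0])
(207, 215, [-104.0, -37.0, 130.0])
(211, 215, [-107.0, -35.0, 160.0])
(216, 215, [-107.0, -29.0, 160.0])
(220, 215, [-107.0, -23.0, 160.0])
(224, 215, [-107.0, -17.0, 160.0])
(228, 215, [-107.0, -11.0, 160.0])
[{"slide": [-0.167, 0.267, 0.0],"turn": 0, "gripper": 0}, {"slide": [-0.154, 0.53
[... 398 characters left out ...]
, 0.0],"turn": 0, "gripper": 0}, {"slide": [0.078, -0.452, 0.0],"turn": 0, "gripper": 0}]
[{"slide": [-0.007, -0.09, 0.0],"turn": 0, "gripper": 0}, {"slide": [-0.023, -0.178, 0.0],"turn": 0, "gripper": 0}, {"slide": [-0.06, -0.262, 0.0],"turn": 0, "gripper": 0}, {"slide": [-0.106, -0.341, 0.0],"turn": 0, "gripper": 0}, {"slide": [-0.066, -0.368, -0.147],"turn": 0, "gripper": 0}]
[{"slide": [0.02, 0.013, -0.207],"turn": 0, "gripper": 0}, {"slide": [0.02, 0.053, -0.207],"turn": 0, "gripper": 0}, {"slide": [0.02, 0.093, -0.207],"turn": 0, "gripper": 0}, {"slide": [0.02, 0.133, -0.207],"turn": 0, "gripper": 0}, {"slide": [0.02, 0.173, -0.207],"turn": 0, "gripper": 0}]
base [-107.4, -11.4, 160.6]
```

Request:
send_rows:
  moves:
    - {"slide":[-0.03,0.05,-0.05],"turn":0,"gripper":0.6}
    - {"slide":[-0.07,0.15,-0.07],"turn":0,"gripper":0.6}
    - {"slide":[-0.11,0.25,-0.07],"turn":0,"gripper":0.6}
    - {"slide":[-0.15,0.37,-0.07],"turn":0,"gripper":0.6}
    - {"slide":[-0.19,0.48,-0.07],"turn":0,"gripper":0.6}
  newtons: 3

```text
time_s: 14.22
tcp_pos: [0.5078, 0.0252, 0.1705]
eef_rot: [-180.0, -0.0, 174.2]
contact_force: [0.7, 0.2, 0.5]
gripper_width: 0.0285
gripper_force: 0.0
```

Request:
send_rows:
  moves:
    - {"slide":[-0.04,0.11,0],"turn":0,"gripper":0.6}
    - {"slide":[-0.08,0.21,0],"turn":0,"gripper":0.6}
    - {"slide":[-0.12,0.29,0],"turn":0,"gripper":0.6}
    - {"slide":[-0.14,0.35,0],"turn":0,"gripper":0.6}
    - {"slide":[-0.15,0.37,0],"turn":0,"gripper":0.6}

```text
time_s: 14.63
tcp_pos: [0.5356, 0.0776, 0.1705]
eef_rot: [-180.0, -0.0, 174.2]
contact_force: [0.4, -0.8, -0.1]
gripper_width: 0.0521
gripper_force: 0.0
```

Run:
```python
from plan import *
import plan
st()
for n in ('side','top'):
    t=get_state()['time_s']; c=optics.capture(n); cv2.imwrite('pics/%s_%.2f.png'%(n,t),c['img'][:,:,::-1]); ph=np.arange(-180,180,1.); K=kern(c,ph)
    print('%.2f'%t,n,[(int(a)+6,round(float(k),1)) for a,k in zip(ph,K) if k>.6])
st()
```

```text
t 14.63 stand mm [-55.1  99.3] z 170.5 rot [-1.7998e+02 -2.0000e-02  1.7425e+02] F [ 0.41 -0.75 -0.06] w 0.0521
14.63 side [(-63, 0.7), (-62, 0.9), (-61, 1.0), (-60, 1.0), (-59, 1.0), (-58, 1.0), (-57, 1.0), (-56, 0.7), (56, 0.7), (57, 0.9), (58, 1.0), (59, 1.0), (60, 1.0), (61, 1.0), (62, 1.0), (63, 0.8), (64, 0.6), (74, 0.8), (75, 0.9), (76, 0.9), (77, 1.0), (78, 0.9), (79, 0.8), (80, 0.6), (143, 0.6), (144, 0.7), (145, 0.9), (146, 0.9), (147, 0.9), (148, 0.8), (149, 0.7), (174, 0.7), (175, 0.8), (176, 1.0), (177, 1.0), (178, 1.0), (179, 1.0), (180, 1.0), (181, 0.8)]
14.68 top [(-174, 1.0), (-173, 0.8), (-172, 0.7), (-62, 0.7), (-61, 0.9), (-60, 1.0), (-59, 1.0), (-58, 1.0), (-57, 1.0), (-56, 1.0), (-55, 0.8), (-54, 0.6), (179, 0.7), (180, 0.9), (181, 1.0), (182, 1.0), (183, 1.0), (184, 1.0), (185, 1.0)]
t 14.73 stand mm [-55.6  98.2] z 170.6 rot [-1.7998e+02 -3.0000e-02  1.7422e+02] F [-0.1   0.42  0.62] w 0.0525
```

Run:
```python
from plan import *
import pickle
cs={'side':pickle.load(open('c_s.pkl','rb')),'top':pickle.load(open('c_t.pkl','rb'))}
for f,n,th0 in(('side_14.63','side',60.8),('top_14.68','top',62.8)):
    im=cv2.imread('pics/%s.png'%f)
    for k,nm in((0,'post0'),(1,'post1'),(2,'post2')):
        v=[]
        for d in(-12,-5,-3,3,5,12):
            a=np.radians(th0+120*k+d)+A; P=[C[0]+.130*np.cos(a),C[1]+.130*np.sin(a),.084]
            u,w=proj(cs[n],[P])[0].round().astype(int); v.append(int(im[w,u].max()))
        print(f,nm,v)
```

```text
side_14.63 post0 [159, 109, 154, 81, 86, 158]
side_14.63 post1 [172, 139, 144, 151, 141, 165]
side_14.63 post2 [109, 130, 134, 150, 133, 197]
top_14.68 post0 [193, 112, 77, 86, 97, 58]
top_14.68 post1 [212, 187, 174, 179, 165, 207]
top_14.68 post2 [198, 162, 106, 64, 105, 214]
```

Request:
send_rows:
  moves:
    - {"slide":[0,0,0],"turn":0,"gripper":0.6}
    - {"slide":[0,0,0],"turn":0,"gripper":0.6}
    - {"slide":[0,0,0],"turn":0,"gripper":0.6}
    - {"slide":[0,0,0.02],"turn":0,"gripper":0.6}
    - {"slide":[0,0,0.03],"turn":0,"gripper":0.6}

```text
time_s: 15.15
tcp_pos: [0.5347, 0.0758, 0.1663]
eef_rot: [180.0, 0.0, 174.2]
contact_force: [0.4, 0.1, 0.2]
gripper_width: 0.0525
gripper_force: 0.0
```

Run:
```python
from plan import *
st()
for n in ('side','top'):
    t=get_state()['time_s']; c=optics.capture(n); cv2.imwrite('pics/%s_%.2f.png'%(n,t),c['img'][:,:,::-1]); ph=np.arange(-180,180,1.); K=kern(c,ph)
    print('%.2f'%t,n,[(int(a)+6,round(float(k),1)) for a,k in zip(ph,K) if k>.7])
st()
```

```text
t 15.15 stand mm [-55.7  97.5] z 166.3 rot [179.99   0.   174.16] F [0.43 0.11 0.18] w 0.0525
15.15 side [(-156, 0.8), (-155, 0.8), (-154, 0.8), (83, 0.7), (84, 0.8), (85, 1.0), (86, 1.0), (87, 1.0), (88, 1.0), (89, 1.0), (90, 1.0), (91, 0.8), (92, 0.8), (93, 0.7), (94, 0.8)]
15.20 top [(-155, 0.8), (-154, 1.0), (-153, 1.0), (-152, 1.0), (-151, 1.0), (-150, 1.0), (-149, 1.0), (-148, 0.9)]
t 15.25 stand mm [-55.9  97.5] z 166.0 rot [-1.7999e+02 -3.0000e-02  1.7417e+02] F [ 0.06 -0.51  0.73] w 0.0526
```

Request:
send_rows:
  moves:
    - {"slide":[0.04,-0.03,0],"turn":0,"gripper":0.55}
    - {"slide":[0.1,-0.08,0],"turn":0,"gripper":0.55}
    - {"slide":[0.17,-0.13,0],"turn":0,"gripper":0.55}
    - {"slide":[0.22,-0.17,0],"turn":0,"gripper":0.55}
    - {"slide":[0.25,-0.2,0],"turn":0,"gripper":0.55}

```text
time_s: 15.67
tcp_pos: [0.493, 0.0492, 0.1667]
eef_rot: [180.0, 0.0, 174.2]
contact_force: [-0.3, -0.4, 0.4]
gripper_width: 0.0483
gripper_force: 0.0
```

```bash
cat >> plan.py <<'E'
def peaks(cams=('side','top'),lo=.8):
    for n in cams:
        t=get_state()['time_s']; c=optics.capture(n); cv2.imwrite('pics/%s_%.2f.png'%(n,t),c['img'][:,:,::-1]); ph=np.arange(-180,180,1.); K=kern(c,ph)
        g=[];
        for a,k in zip(ph+6,K):
            if k>lo:
                if g and a-g[-1][-1]<1.5: g[-1].append(a)
                else: g.append([a])
        print('%.2f'%t,n,[(round(float(np.mean(x)),1),len(x)) for x in g])
E
python3 - <<'E'
from plan import *
st(); peaks(); st()
E
```

```text
t 15.67 stand mm [-94.5  66.6] z 166.7 rot [1.7998e+02 1.0000e-02 1.7418e+02] F [-0.29 -0.38  0.4 ] w 0.0483
15.67 side [(107.0, 7)]
15.72 top [(-131.0, 7)]
t 15.77 stand mm [-93.8  66.9] z 166.9 rot [1.7997e+02 4.0000e-02 1.7417e+02] F [-0.    0.15 -0.14] w 0.0479
```

Request:
send_rows:
  moves:
    - {"slide":[0,0,0],"turn":0,"gripper":0.55}
    - {"slide":[0,0,0],"turn":0,"gripper":0.55}
    - {"slide":[0,0,0],"turn":0,"gripper":0.55}
    - {"slide":[0,0,0],"turn":0,"gripper":0.55}
    - {"slide":[0,0,0],"turn":0,"gripper":0.55}

```text
time_s: 16.18
tcp_pos: [0.4948, 0.0502, 0.1662]
eef_rot: [-180.0, -0.0, 174.2]
contact_force: [0.0, -0.3, -0.3]
gripper_width: 0.0485
gripper_force: 0.0
```

Request:
send_rows:
  moves:
    - {"slide":[0,0,0],"turn":0,"gripper":0.55}
    - {"slide":[0,0,0],"turn":0,"gripper":0.55}
    - {"slide":[0,0,0],"turn":0,"gripper":0.55}
    - {"slide":[0,0,0],"turn":0,"gripper":0.55}
    - {"slide":[0,0,0],"turn":0,"gripper":0.55}

```text
time_s: 16.6
tcp_pos: [0.4946, 0.0501, 0.1664]
eef_rot: [-180.0, -0.0, 174.2]
contact_force: [-0.5, 0.3, 0.1]
gripper_width: 0.0482
gripper_force: 0.0
```

Run:
```python
from plan import *
st(); peaks(); st()
```

```text
t 16.60 stand mm [-93.   67.7] z 166.4 rot [-180.     -0.    174.19] F [-0.5   0.3   0.07] w 0.0482
16.60 side [(133.5, 8)]
16.65 top [(-103.5, 6)]
t 16.70 stand mm [-93.   67.7] z 166.4 rot [180.    -0.   174.19] F [-0.73 -0.48  0.82] w 0.0483
```

Request:
send_rows:
  moves:
    - {"slide":[-0.033,0.029,0.07],"turn":0,"gripper":0.55}
    - {"slide":[-0.02,0.027,0.17],"turn":0,"gripper":0.55}
    - {"slide":[-0.007,0.009,0.27],"turn":0,"gripper":0.55}
    - {"slide":[0.009,-0.011,0.35],"turn":0,"gripper":0.55}
    - {"slide":[0.022,-0.029,0.37],"turn":0,"gripper":0.55}

```text
time_s: 17.12
tcp_pos: [0.4895, 0.0457, 0.1083]
eef_rot: [-179.9, -0.2, 174.2]
contact_force: [-0.4, -0.7, 1.6]
gripper_width: 0.0484
gripper_force: 0.0
```

Request:
send_rows:
  moves:
    - {"slide":[0.011,-0.016,0],"turn":0,"gripper":0.52}
    - {"slide":[0.021,-0.032,0],"turn":0,"gripper":0.49}
    - {"slide":[0.031,-0.049,0],"turn":0,"gripper":0.46}
    - {"slide":[0.041,-0.066,0],"turn":0,"gripper":0.43}
    - {"slide":[0.05,-0.084,0],"turn":0,"gripper":0.4}

```text
time_s: 17.53
tcp_pos: [0.4824, 0.0343, 0.1115]
eef_rot: [180.0, 0.1, 174.2]
contact_force: [-0.6, -0.9, -0.6]
gripper_width: 0.0365
gripper_force: 0.0
```

Run:
```python
from plan import *
st(); peaks(('top','side')); st()
```

```text
t 17.53 stand mm [-103.5   50.7] z 111.5 rot [1.7996e+02 7.0000e-02 1.7419e+02] F [-0.56 -0.88 -0.6 ] w 0.0365
17.53 top [(-88.0, 7)]
17.58 side [(-87.0, 5), (65.5, 4)]
t 17.63 stand mm [-103.8   50.5] z 111.4 rot [1.7997e+02 4.0000e-02 1.7417e+02] F [ 0.85 -0.03  1.12] w 0.0353
```

Run:
```python
from plan import *
th=153.; w=.29; P=[]
for k in range(20):
    w=max(.12,w-.009); th+=np.degrees(w)/12; f=fin(th,0,111); f[0]-=4; P.append(f); print(round(th,1),end=' ')
rows(P,[-103.8,50.6,111])
```

```text
154.3 155.6 156.9 158.1 159.3 160.4 161.5 162.5 163.5 164.5 165.4 166.3 167.1 167.9 168.6 169.3 170.0 170.6 171.1 171.7 [{"slide": [0.008, -0.014, 0.0],"turn": 0, "gripper": 0}, {"slide": [0.015, -0.029, 0.0],"turn": 0, "gripper": 0}, {"slide": [0.021, -0.044, 0.0],"turn": 0, "gripper": 0}, {"slide": [0.027, -0.059, 0.0],"turn": 0, "gripper": 0}, {"slide": [0.033, -0.073, 0.0],"turn": 0, "gripper": 0}]
[{"slide": [0.005, -0.014, 0.0],"turn": 0, "gripper": 0}, {"slide": [0.01, -0.027, 0.0],"turn": 0, "gripper": 0}, {"slide": [0.014, -0.04, 0.0],"turn": 0, "gripper": 0}, {"slide": [0.018, -0.053, 0.0],"turn": 0, "gripper": 0}, {"slide": [0.021, -0.065, 0.0],"turn": 0, "gripper": 0}]
[{"slide": [0.003, -0.011, 0.0],"turn": 0, "gripper": 0}, {"slide": [0.006, -0.022, 0.0],"turn": 0, "gripper": 0}, {"slide": [0.008, -0.033, 0.0],"turn": 0, "gripper": 0}, {"slide": [0.011, -0.042, 0.0],"turn": 0, "gripper": 0}, {"slide": [0.013, -0.052, 0.0],"turn": 0, "gripper": 0}]
[{"slide": [0.001, -0.009, 0.0],"turn": 0, "gripper": 0}, {"slide": [0.003, -0.017, 0.0],"turn": 0, "gripper": 0}, {"slide": [0.004, -0.025, 0.0],"turn": 0, "gripper": 0}, {"slide": [0.005, -0.032, 0.0],"turn": 0, "gripper": 0}, {"slide": [0.007, -0.04, 0.0],"turn": 0, "gripper": 0}]
base [-114.9, 16.1, 111.0]
```

Request:
send_rows:
  moves:
    - {"slide":[0.008,-0.014,0.0],"turn":0,"gripper":0.39}
    - {"slide":[0.015,-0.029,0.0],"turn":0,"gripper":0.38}
    - {"slide":[0.021,-0.044,0.0],"turn":0,"gripper":0.37}
    - {"slide":[0.027,-0.059,0.0],"turn":0,"gripper":0.36}
    - {"slide":[0.033,-0.073,0.0],"turn":0,"gripper":0.35}
  newtons: 3

```text
time_s: 18.05
tcp_pos: [0.476, 0.0237, 0.1109]
eef_rot: [-180.0, -0.0, 174.2]
contact_force: [-0.4, -0.4, 0.3]
gripper_width: 0.0307
gripper_force: 0.0
```

Request:
send_rows:
  moves:
    - {"slide":[0.005,-0.014,0.0],"turn":0,"gripper":0.34}
    - {"slide":[0.01,-0.027,0.0],"turn":0,"gripper":0.33}
    - {"slide":[0.014,-0.04,0.0],"turn":0,"gripper":0.32}
    - {"slide":[0.018,-0.053,0.0],"turn":0,"gripper":0.31}
    - {"slide":[0.021,-0.065,0.0],"turn":0,"gripper":0.3}

```text
time_s: 18.47
tcp_pos: [0.4719, 0.0143, 0.1109]
eef_rot: [-180.0, -0.0, 174.2]
contact_force: [-0.2, 0.8, -0.1]
gripper_width: 0.0266
gripper_force: 0.0
```

Request:
send_rows:
  moves:
    - {"slide":[0.003,-0.011,0.0],"turn":0,"gripper":0.29}
    - {"slide":[0.006,-0.022,0.0],"turn":0,"gripper":0.28}
    - {"slide":[0.008,-0.033,0.0],"turn":0,"gripper":0.27}
    - {"slide":[0.011,-0.042,0.0],"turn":0,"gripper":0.26}
    - {"slide":[0.013,-0.052,0.0],"turn":0,"gripper":0.25}

```text
time_s: 18.88
tcp_pos: [0.4692, 0.0069, 0.1109]
eef_rot: [180.0, -0.0, 174.2]
contact_force: [-0.3, 0.1, 0.4]
gripper_width: 0.0222
gripper_force: 0.0
```

Request:
send_rows:
  moves:
    - {"slide":[0.001,-0.009,0.0],"turn":0,"gripper":0.245}
    - {"slide":[0.003,-0.017,0.0],"turn":0,"gripper":0.24}
    - {"slide":[0.004,-0.025,0.0],"turn":0,"gripper":0.235}
    - {"slide":[0.005,-0.032,0.0],"turn":0,"gripper":0.23}
    - {"slide":[0.007,-0.04,0.0],"turn":0,"gripper":0.225}

```text
time_s: 19.3
tcp_pos: [0.4677, 0.001, 0.1109]
eef_rot: [180.0, 0.0, 174.2]
contact_force: [-0.1, -1.1, -0.5]
gripper_width: 0.02
gripper_force: 0.6
```

Run:
```python
from plan import *
st(); peaks(('top','side','wrist')); s=st(); print(s['gripper_force'])
```

```text
t 19.30 stand mm [-114.7   16.2] z 110.9 rot [1.8000e+02 1.0000e-02 1.7419e+02] F [-0.13 -1.13 -0.5 ] w 0.02
19.30 top [(-134.0, 5), (-69.5, 6), (52.0, 7)]
19.35 side [(-67.5, 6), (53.0, 7), (72.5, 6), (144.0, 7)]
19.40 wrist []
t 19.45 stand mm [-114.6   16.2] z 110.9 rot [1.8000e+02 1.0000e-02 1.7418e+02] F [-0.45 -0.64  0.35] w 0.0196
2.8599105030298233
```

Request:
send_rows:
  moves:
    - {"slide":[0.001,-0.01,0],"turn":0,"gripper":0.21}
    - {"slide":[0.003,-0.022,0],"turn":0,"gripper":0.21}
    - {"slide":[0.004,-0.035,0],"turn":0,"gripper":0.21}
    - {"slide":[0.005,-0.048,0],"turn":0,"gripper":0.21}
    - {"slide":[0.006,-0.06,0],"turn":0,"gripper":0.21}

```text
time_s: 19.87
tcp_pos: [0.4657, -0.008, 0.1109]
eef_rot: [-180.0, -0.0, 174.2]
contact_force: [-1.0, 0.7, -0.0]
gripper_width: 0.0198
gripper_force: 3.0
```

Request:
send_rows:
  moves:
    - {"slide":[0.001,-0.01,0],"turn":0,"gripper":0.21}
    - {"slide":[0.002,-0.019,0],"turn":0,"gripper":0.21}
    - {"slide":[0.003,-0.026,0],"turn":0,"gripper":0.21}
    - {"slide":[0.003,-0.031,0],"turn":0,"gripper":0.21}
    - {"slide":[0.003,-0.033,0],"turn":0,"gripper":0.21}

```text
time_s: 20.28
tcp_pos: [0.4648, -0.0127, 0.1109]
eef_rot: [-180.0, -0.0, 174.2]
contact_force: [-0.6, 1.0, 0.5]
gripper_width: 0.0196
gripper_force: 3.0
```

Run:
```python
from plan import *
import pickle
st(); c=save('wrist','w3.png'); pickle.dump(c,open('c_w.pkl','wb')); d=save('side','s3.png'); peaks(('top',)); s=st()
def w(p): 
    a,b=np.cos(A),np.sin(A); x,y=np.array(p[:2])/1e3; return [C[0]+a*x-b*y,C[1]+b*x+a*y,p[2]/1e3]
print('proj pointer,mark179 wrist',proj(c,[w((-142,0,84)),w((-134,2,84)),w((-165,0,86))]).round(),'side',proj(d,[w((-142,0,84)),w((-134,2,84))]).round())
u,v=proj(c,[w((-145,0,84))])[0].round().astype(int); print(u,v)
x0=max(0,min(640-200,u-100)); y0=max(0,min(330,v-75))
cr=cv2.resize(c['img'][y0:y0+150,x0:x0+200],None,fx=4,fy=4,interpolation=3)[:,:,::-1]; print('crop origin',x0,y0); cv2.imwrite('pics/m5.png',cr)
```

```text
t 20.28 stand mm [-116.1    2.1] z 110.9 rot [-1.8000e+02 -1.0000e-02  1.7418e+02] F [-0.61  0.95  0.46] w 0.0196
20.38 top [(-62.0, 7), (58.0, 7)]
t 20.43 stand mm [-116.     2.2] z 110.9 rot [-180.     -0.    174.18] F [-1.05 -0.6   1.  ] w 0.0197
proj pointer,mark179 wrist [[308. 226.]
 [311. 238.]
 [308. 190.]] side [[375. 240.]
 [372. 240.]]
308 222
crop origin 208 147
```

View pics/m5.png

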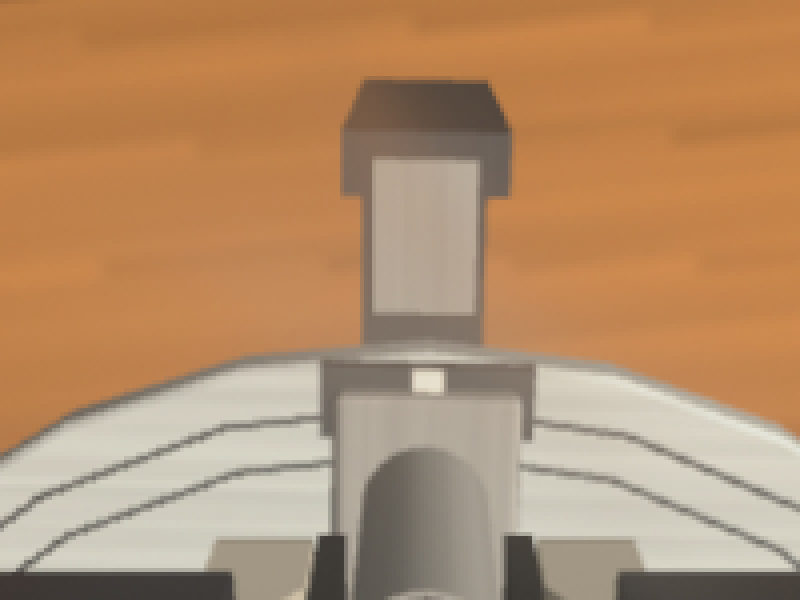

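In the wrist crop, the mark's white line is centred at x≈428 and the pointer plate at about 426, roughly 0.2 mm apart. The mark is at the pointer, so I'll let go and lift straight up.

Request:
send_rows:
  moves:
    - {"slide":[0,0,0],"turn":0,"gripper":0.23}
    - {"slide":[0,0,0],"turn":0,"gripper":0.25}
    - {"slide":[0,0,0],"turn":0,"gripper":0.3}
    - {"slide":[0,0,0],"turn":0,"gripper":0.4}
    - {"slide":[0,0,0],"turn":0,"gripper":0.5}

```text
time_s: 20.85
tcp_pos: [0.4649, -0.0126, 0.1109]
eef_rot: [-180.0, -0.0, 174.2]
contact_force: [1.2, -0.7, -0.0]
gripper_width: 0.0343
gripper_force: 0.0
```

Request:
send_rows:
  moves:
    - {"slide":[0,0,0],"turn":0,"gripper":0.5}
    - {"slide":[0,0,0],"turn":0,"gripper":0.5}
    - {"slide":[0,0,-0.05],"turn":0,"gripper":0.5}
    - {"slide":[0,0,-0.15],"turn":0,"gripper":0.5}
    - {"slide":[0,0,-0.3],"turn":0,"gripper":0.5}

```text
time_s: 21.27
tcp_pos: [0.4636, -0.013, 0.1554]
eef_rot: [-179.9, -0.2, 174.2]
contact_force: [0.7, 0.5, 0.3]
gripper_width: 0.0439
gripper_force: 0.0
```

Request:
send_rows:
  moves:
    - {"slide":[0.05,0,-0.15],"turn":0,"gripper":0.5}
    - {"slide":[0.1,0,-0.3],"turn":0,"gripper":0.5}
    - {"slide":[0.15,0,-0.45],"turn":0,"gripper":0.5}
    - {"slide":[0.2,0,-0.55],"turn":0,"gripper":0.5}
    - {"slide":[0.2,0,-0.6],"turn":0,"gripper":0.5}

```text
time_s: 21.68
tcp_pos: [0.435, -0.0095, 0.2489]
eef_rot: [179.9, 0.2, 174.2]
contact_force: [0.2, 0.2, -0.7]
gripper_width: 0.044
gripper_force: 0.0
```

Run:
```python
from plan import *
def w(p): 
    a,b=np.cos(A),np.sin(A); x,y=np.array(p[:2])/1e3; return [C[0]+a*x-b*y,C[1]+b*x+a*y,p[2]/1e3]
st(); peaks(('top','side')); c=save('wrist','w4.png'); peaks(('top','side')); c2=save('wrist','w5.png'); s=st()
pm,pp=proj(c,[w((-133,0,84)),w((-165,0,86))]); print(pm.round(),pp.round())
u,v=pm.round().astype(int); x0=u-75;y0=max(0,v-80)
cr=[cv2.resize(k['img'][y0:y0+130,x0:x0+150],(395,342),interpolation=3)[:,:,::-1] for k in(c,c2)]
cv2.imwrite('pics/m6.png',np.hstack(cr)); print('diff of the two pictures',np.abs(c['img'].astype(int)-c2['img']).mean())
```

```text
t 21.68 stand mm [-146.     2.3] z 248.9 rot [179.9    0.21 174.21] F [ 0.23  0.19 -0.66] w 0.044
21.68 top [(-62.0, 7), (58.0, 7)]
21.73 side [(-60.5, 6), (59.0, 7), (76.0, 5), (146.0, 3), (177.5, 6)]
21.83 top [(-62.0, 7), (58.0, 7)]
21.88 side [(-60.5, 6), (59.0, 7), (76.0, 5), (146.0, 3), (177.5, 6)]
t 21.98 stand mm [-146.4    2. ] z 244.7 rot [-1.7995e+02 -1.2000e-01  1.7418e+02] F [ 0.76 -0.11  1.2 ] w 0.0442
[310. 227.] [310. 197.]
diff of the two pictures 3.1793446180555556
```

View pics/m6.png

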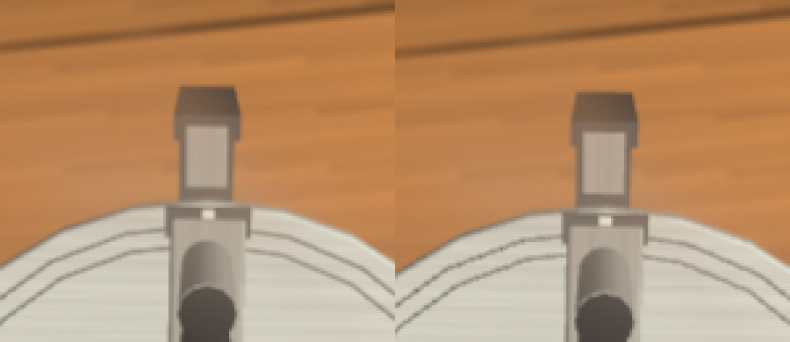

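Both views show the mark line on the pointer's centreline (208 against 207, and 605 against 605). The wheel is at rest and the arm is clear of everything.

```bash
python3 -c "
from h import *
print(order.close_job())"
```

```text
the job is handed in; nothing more can be done
None
```

I spun the wheel counterclockwise by its posts at about 12–13 turns a minute and stopped it with the mark within about 0.2 mm of the pointer. I then let go, backed the arm clear and handed the job in at about 22 s. By camera estimates it stayed above 8 turns a minute for about 6.5 s and below 16 throughout; brief speed peaks when the finger caught up with a post weren't measured.

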